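Pack the tweezer case, seat the melamine cover on the teal crate and pin it

TASK

Pack away the first-aid crate: lay the orange tweezer case inside the teal crate, then set the white melamine cover on its rim, lowered gently and not dropped, with its hole over the hole in the crate's yellow corner post so that it sits seated and level. Last, take the red-handled pin out of the wooden candlestick and push it down through the cover into the post until its collar lies on the cover. Leave everything else on the table standing where it is.

Things in the scene. Friction and masses are not known exactly. Their poses are not given: they have to be found in the camera images.
- crate: Open teal crate, fixed, 180 x 180 mm outside, 85 mm high, walls and floor 6 mm (168 x 168 mm inside). Origin: centre of its underside, z up; the rim is at z = 85 mm. In its +x +y corner stands a yellow 36 mm square post, centred at x = y = 66 mm, top at z = 82 mm.
- crate_hole (a point): Mouth of the round hole, 13 mm in diameter and 62 mm deep, in the top of the crate's corner post; at (66, 66, 82) mm in the crate's frame.
- cover: Loose white melamine cover, 190 x 190 x 10 mm, 0.35 kg. Origin: centre of the panel's underside, z up. Below it 4 cleats (80 mm long, 6 wide, 10 deep) along the middles of the sides, outer faces 81 mm from the centre, drop inside the crate with 3 mm play. On top a dark grip bar, 90 (x) x 22 (y) x 34 mm, top at z = 44 mm. Seats in 4 turns; the holes meet only with its x axis along the crate's.
- cover_hole (a point): Centre of the cover's 24 mm through hole, at (66, 66, 10) mm in the cover's frame, on its top face.
- candlestick: Short wooden candlestick-shaped ornament fixed to the table, foot 76 mm across, 75 mm high, top 42 mm across. Origin: centre of its underside. The pin stands in the socket in its top.
- pin: Closing pin, 70 g: steel shaft 9 mm thick, 60 mm long, foot tapered (z = -60 to 0 mm), collar 36 mm across (z = 0 to 6), red square grip 24 x 24 x 40 mm (z = 6 to 46). Origin: on the axis at the collar's underside, z up; x, y square to the grip's faces. Starts upright in the candlestick, its collar on the top.
- tweezer_case: Orange plastic tweezer case lying flat, 130 (x) x 38 (y) x 24 mm (z), 60 g. Origin: centre of its underside.
- first_aid_box: Bystander: green plastic first-aid box with a clip latch, 85 (x) x 170 (y) x 70 mm. Origin: centre of its underside.
- plate: Bystander: white enamel plate, 150 mm across, 20 mm high. Origin: centre of its underside.
- bottle: Bystander: amber bottle, 52 mm across, 120 mm high. Origin: centre of its underside.
- mug: Bystander: blue enamel beaker, 72 mm across, 80 mm high. Origin: centre of its underside.
- polish_tin: Bystander: round shoe-polish tin, 78 mm across, 28 mm high. Origin: centre of its underside.
- glue_bottle: Bystander: slim white bottle with a red cap, 40 mm across, 140 mm high. Origin: centre of its underside.
- shoe_brush: Bystander: shoe brush lying along x, 160 x 50 x 42 mm. Origin: centre of its underside.
- shoe: Bystander: blue sports shoe, 270 (x) x 88 (y) x 98 mm. Origin: centre of its sole.
There are look-alikes about, which are no part of the job. Several things have the shape of the pin; the one meant has the colours described above.

How it is judged:
On the way, in this order (a step that is already met when the one before it is completed fails the run):
1. the tweezer case lies inside the crate, let go (x of tweezer_case in the frame of crate between -0.08 and 0.08 m and y of tweezer_case in the frame of crate between -0.08 and 0.08 m and z of tweezer_case in the frame of crate between 0 and 0.05 m and contact force between the fingers and tweezer_case below 0.1 N), for 0.2 s.
2. the cover is seated level on the crate's rim, its hole over the post's hole, let go (z of cover in the frame of crate between 0.082 and 0.0875 m and angle between cover's own z axis and vertical below 0.025 rad and horizontal distance between cover_hole and crate_hole below 0.01 m and contact force between the fingers and cover below 0.1 N), for 0.2 s.
At the end, for the whole second after the job is handed in: Tweezer case inside the crate; cover resting on the rim (within 2.5 mm), tilted under 0.025 rad, its hole within 10 mm of the post's hole; pin in the post, collar within 3.5 mm of the cover, within 6 mm of the hole's centre, tilted under 0.08 rad; all at rest (x of tweezer_case in the frame of crate between -0.08 and 0.08 m and y of tweezer_case in the frame of crate between -0.08 and 0.08 m and z of tweezer_case in the frame of crate between 0 and 0.05 m and z of cover in the frame of crate between 0.082 and 0.0875 m and angle between cover's own z axis and vertical below 0.025 rad and horizontal distance between cover_hole and crate_hole below 0.01 m and z of pin in the frame of crate between 0.09 and 0.0985 m and horizontal distance between pin and crate_hole below 0.006 m and angle between pin's own z axis and vertical below 0.08 rad and linear speed of each of tweezer_case, cover, pin below 0.02 m/s); the robot touches nothing.
It fails at once if the cover is dropped (falls free for more than about 18 mm, over 0.6 m/s) (linear speed of cover above 0.6 m/s and contact force between the fingers and cover below 0.1 N).
It fails at once if a bystander (first-aid box, plate, bottle, beaker, slim bottle, tin, brush, shoe) is moved more than 30 mm or tipped over (distance of any of first_aid_box, plate, bottle, mug, polish_tin, shoe_brush, shoe, glue_bottle from where it was at the start of the episode above 0.03 m or angle between any of first_aid_box, plate, bottle, mug, polish_tin, shoe_brush, shoe, glue_bottle's own z axis and vertical above 0.4 rad).
It also fails if it takes over 72 s, if anything falls off the work surface, if the arm or the gripper's body presses on something with over 40 N, if the wrist force passes 120 N, or if a joint passes its speed limit or range.

ROBOT

A 6-joint arm with a two-finger parallel gripper is mounted at the origin on the work surface. World frame = base frame: x ahead of the robot, y to its left, z up, the work surface at z = 0. Lengths are in m, angles in rad, forces in N, time in s.
With the tool pointing down it reaches from about 0.375 to 0.975 m from the base axis. Payload 3.8 kg.
Tool frame: the origin (TCP) lies midway between the tips of the shut fingers; the grasp point (between the pads) lies 19 mm behind it (manip.hold_point_z is the distance from the TCP to the grasp point, in m); x points along the fingers, z is the direction in which the jaws open and shut, and the axes are right-handed (so a half turn about x gives the same grasp; the last joint's range is limited). The gripper opens to 88 mm and grips with 3 to 60 N. Pads are 18 mm wide; open, the fingers measure 123 mm over their backs; the gripper's body (75 mm by 187 mm) begins 45 mm behind the grasp point.
Start: joints at [-1.163, 0.264, 1.604, -0, 1.274, -0.037], TCP at [0.29, -0.609, 0.239] pointing down, gripper open.
Joint ranges: [-2.63, 2.63], [-0.94, 2.18], [0.31, 2.57], [-1.31, 4.45], [0, 2.66], [-2.55, 2.55]. Speed limits (rad/s): [2.57, 2.57, 3.14, 3.14, 3.14, 3.14].

INTERFACE

Orientations are given as a rotation vector (axis times angle).
In Python, from plant import manip gives the robot as it stands. The module is installed in compiled form; this text tells all that it offers.
- The arm moves only by the shell command python3 -m creep 'ROWS' [FORCE]. ROWS is JSON, a list of rows, each an object with "linear": the shift along the tool's x, y, z in cm, a list of three; "yaw": the turn about the tool's x in degrees; "hand": the opening, from 0 (shut) to 1 (fully open). A call has 1 to 12 rows; each row shifts and turns the pose as measured when the row begins, along the tool's axes as they then stand; what a row does not reach is not made up. A row lasts 1/12 s, in which the tool goes at most 41.7 mm and 7.16 degrees, less where a joint would pass 70% of its speed; a pose out of reach is approached as far as the arm can. A call with a gripper value outside its range is refused whole. The fingers move at their own pace and stop on an object; FORCE is the grip in N (left out, the last holds). Time passes only in rows, so rows that do not move let the fingers close. It gives the time, the measured TCP pose, the force and the opening at its end, in the units of the state.
- manip.get_obs(): the state, without advancing time (a new reading comes with each control period).
- manip.read_camera(name): name is "scene" or "top" or "wrist"; returns a dict with "pixels" (384x512x3 uint8, blue, green, red), "K" (3x3 intrinsics, pixels), "cam_to_world" (4x4, takes a point from camera to world coordinates). Camera axes: x right, y down, z forward; pixel columns grow to the right and rows downward; lengths in m; the calibration is good to about 2 mm. The wrist camera is an equidistant fisheye: a pixel r from the principal point sees the ray r / f radians off the axis. A picture is of the moment at which its call begins. There is no depth.
- manip.sign_off(): hands the job in, once; it reports no verdict.
Trained networks look in a picture, given as the dict that the camera call returned (one of the last four; its "shot" number tells which), for a name from the list of things; names that differ only in an ending like _2 or _b are one class to them, and where a whole thing is asked for, a point or a joint stands for the part that bears it (a point fixed in the world has none). Each returns a list of dicts, best first, with "conf" (0 to 1); they miss things now and then, are a little off and sometimes report something else, mostly with a low value. They report only what shows in the picture. A call takes as long as a camera call. They do not tell look-alikes from the thing itself.
- manip.search_frame(picture, label): "xy" ([column, row] in pixels, amid what is visible of it).
The state is a dict: "time_s": time; "joint_positions": joint angles; "qvel": joint speeds; "effort": joint torques, N m; "tool_pos": TCP position; "eef_rot": TCP orientation; "contact_force": force on the tool from outside, world axes, zero at the start; "torque": the same for the moment, N m; "finger_gap": finger opening in m.
Only numpy, scipy, OpenCV 4.12 (cv2) and the standard library are available. Lean on these libraries where they do the work, as an engineer would, in place of code of your own. Each camera call takes 0.05 s, during which the arm holds its last target.

## Working session

There is one attempt and no reset: what is moved stays moved. The work goes in short steps, Python scripts to look and compute and a shell command to move; the robot and the scene stay as the last step left them, time stands still between calls to the robot, and variables do not carry over. Pictures are saved under pics/ and viewed, and the job is handed in when it is done.

```bash
mkdir -p pics; ls; python3 - <<'E'
from plant import manip
import cv2
o=manip.get_obs()
for k,v in o.items(): print(k,v)
for n in ["scene","top","wrist"]:
    p=manip.read_camera(n); cv2.imwrite(f"pics/{n}0.png",p["pixels"]); print(n,p["K"],p["cam_to_world"],p["shot"])
print(manip.hold_point_z)
E
```

```text
pics
time_s 0.0
joint_positions [-1.16291779e+00  2.64717896e-01  1.60534877e+00  2.48307625e-05
  1.27369732e+00 -3.68794071e-02]
qvel [-0.00026829  0.00011143  0.00088812 -0.00088941 -0.00048422 -0.00085478]
effort [-8.02401119e-04 -5.02116358e+01 -3.56882215e+01  7.31567061e-02
  2.93934275e-02 -1.63143595e-04]
tool_pos [ 0.29015199 -0.60868103  0.23742538]
eef_rot [ 0.8769177   1.38919629 -0.87487389]
contact_force [-0.40023487 -0.22070025  0.42416112]
torque [ 0.0215394  -0.0024993  -0.02387728]
finger_gap 0.0880346378776384
scene [[494.00946265   0.         254.18590571]
 [  0.         494.00946265 194.37327183]
 [  0.           0.           1.        ]] [[ 0.11793102  0.66362713 -0.73870921  1.71331792]
 [ 0.99282775 -0.06409132  0.1009226  -0.16989185]
 [ 0.01963013 -0.74531291 -0.66642579  1.14419153]
 [ 0.          0.          0.          1.        ]] 1
top [[375.15782867   0.         251.39099506]
 [  0.         375.15782867 188.74418738]
 [  0.           0.           1.        ]] [[-4.55274477e-04 -9.93429848e-01  1.14441822e-01  3.93658353e-01]
 [-9.99990338e-01  9.52656390e-04  4.29150119e-03 -2.65639026e-02]
 [-4.37232910e-03 -1.14438762e-01 -9.93420682e-01  1.45424358e+00]
 [ 0.00000000e+00  0.00000000e+00  0.00000000e+00  1.00000000e+00]] 2
wrist [[297.31863964   0.         256.51440588]
 [  0.         297.31863964 192.51855749]
 [  0.           0.           1.        ]] [[ 0.43047769 -0.87020649 -0.2396448   0.35334281]
 [-0.90259994 -0.41547487 -0.11266761 -0.57948873]
 [-0.00152231  0.26480427 -0.96430098  0.38349922]
 [ 0.          0.          0.          1.        ]] 3
0.0187
```

View pics/scene0.png

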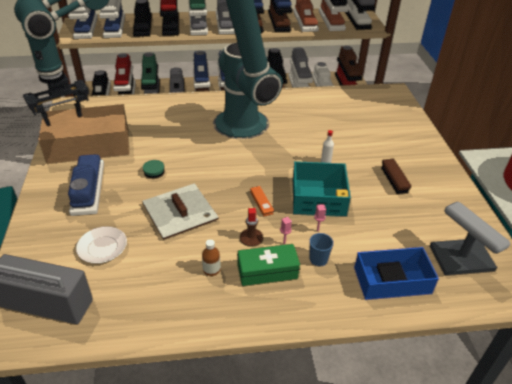

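View pics/top0.png

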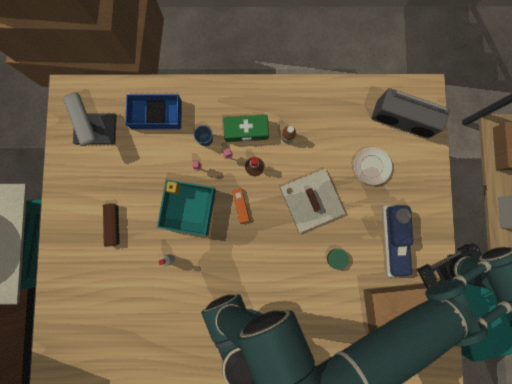

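View pics/wrist0.png

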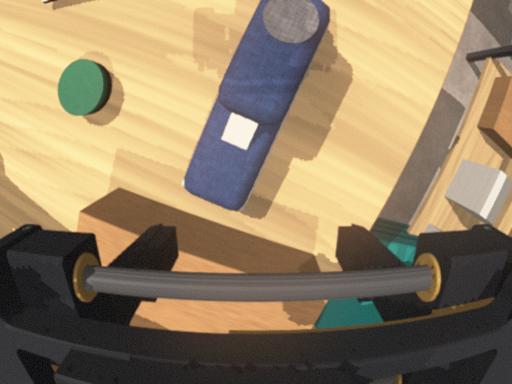

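```bash
cat > h.py <<'E'
import numpy as np, cv2
from plant import manip
from scipy.spatial.transform import Rotation as R
def ray(p,uv,fish=False):
    K=p["K"];T=p["cam_to_world"]
    x=(uv[0]-K[0,2])/K[0,0];y=(uv[1]-K[1,2])/K[1,1]
    if fish:
        r=np.hypot(x,y);d=np.array([x,y,0])*(np.sin(r)/max(r,1e-9));d[2]=np.cos(r)
    else: d=np.array([x,y,1.])
    return T[:3,3],T[:3,:3]@d
def at(p,uv,z,fish=False):
    o,d=ray(p,uv,fish); return o+d*(z-o[2])/d[2]
def proj(p,X,fish=False):
    K=p["K"];T=p["cam_to_world"];c=T[:3,:3].T@(np.asarray(X)-T[:3,3])
    if fish:
        r=np.hypot(c[0],c[1]);th=np.arctan2(r,c[2]);a=c[:2]/max(r,1e-9)*th
    else: a=c[:2]/c[2]
    return np.array([K[0,0]*a[0]+K[0,2],K[1,1]*a[1]+K[1,2]])
def crop(img,x0,y0,x1,y1,s,name):
    cv2.imwrite("pics/"+name,cv2.resize(img[y0:y1,x0:x1],None,fx=s,fy=s,interpolation=cv2.INTER_CUBIC))
def state():
    o=manip.get_obs();Rm=R.from_rotvec(o["eef_rot"]).as_matrix()
    return o,np.array(o["tool_pos"]),Rm
E
python3 - <<'E'
from h import *
t=manip.read_camera("top")
crop(t["pixels"],140,130,360,250,3.6,"topc.png")
for n in ["crate","crate_hole","cover","cover_hole","candlestick","pin","tweezer_case","bottle","mug","first_aid_box","glue_bottle","plate"]:
    print(n,[(np.round(d["xy"],1).tolist(),round(d["conf"],2)) for d in manip.search_frame(t,n)][:4])
s=manip.read_camera("scene")
crop(s["pixels"],130,120,360,290,3.4,"scenec.png")
for n in ["crate","crate_hole","cover","cover_hole","candlestick","pin","tweezer_case"]:
    print(n,[(np.round(d["xy"],1).tolist(),round(d["conf"],2)) for d in manip.search_frame(s,n)][:4])
o,p,Rm=state();print(p,Rm)
E
```

```text
crate [([187.6, 208.3], 0.92)]
crate_hole [([184.3, 207.4], 0.62)]
cover [([312.0, 199.6], 0.59)]
cover_hole [([313.2, 199.2], 0.97)]
candlestick [([254.5, 170.5], 0.54)]
pin [([245.3, 128.9], 0.71), ([310.2, 200.8], 0.65), ([194.4, 163.7], 0.5)]
tweezer_case [([240.9, 203.7], 0.69), ([187.9, 207.1], 0.39), ([398.0, 240.3], 0.29)]
bottle [([289.9, 131.4], 0.66)]
mug [([204.8, 132.8], 0.54)]
first_aid_box [([245.9, 126.8], 0.92)]
glue_bottle [([166.9, 258.7], 0.46)]
plate [([372.7, 167.1], 0.55)]
crate [([320.4, 188.3], 0.97)]
crate_hole []
cover [([178.6, 210.6], 0.86)]
cover_hole [([177.7, 211.4], 0.92), ([262.2, 200.7], 0.73)]
candlestick [([251.0, 235.3], 0.95)]
pin [([354.6, 224.8], 0.65), ([250.8, 218.2], 0.62), ([310.0, 237.7], 0.53), ([318.1, 186.9], 0.48)]
tweezer_case [([260.0, 197.3], 0.64), ([100.4, 241.2], 0.17)]
[ 0.29045949 -0.60931715  0.23871593] [[ 3.25901421e-05  9.02697448e-01  4.30275861e-01]
 [-4.22211330e-06  4.30275862e-01 -9.02697448e-01]
 [-9.99999999e-01  2.76023647e-05  1.78340424e-05]]
```

View pics/topc.png

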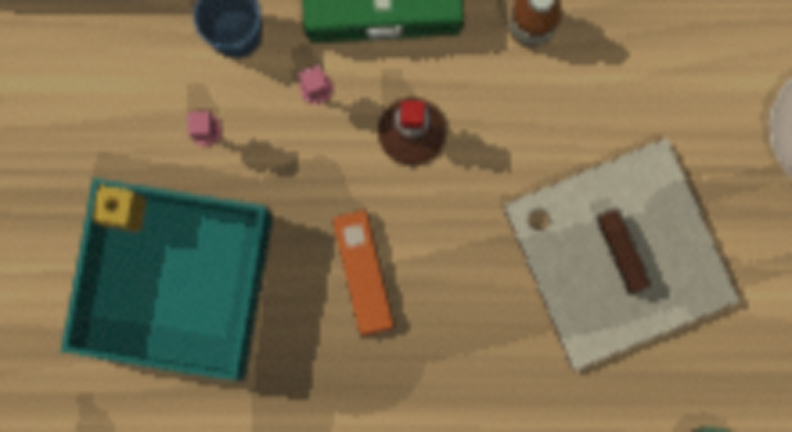

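View pics/scenec.png

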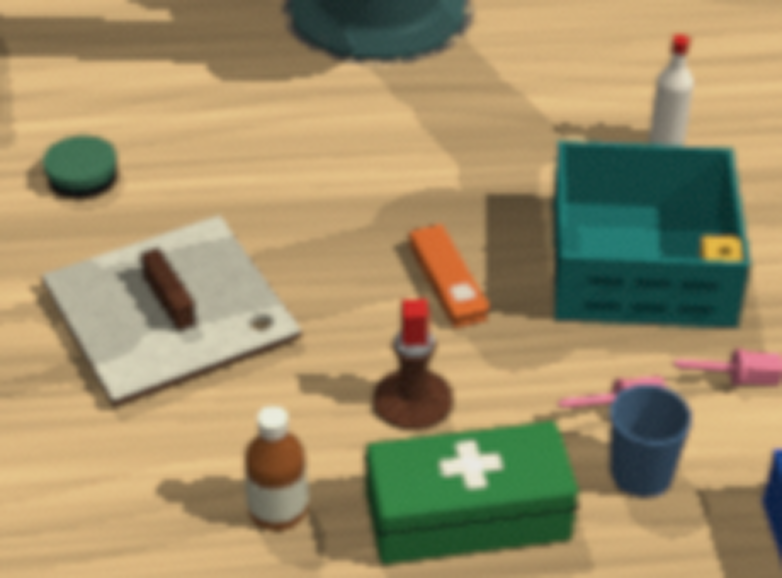

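The top crop shows the crate's rim corners at (166,180),(214,187),(207,236),(158,227) full-frame, with the yellow post at (171,187). The cover is at about (313,201) with its hole at (290,191), and the orange case is at (241,206).

Pin candidates (top): red grip at (255,163) in the dark candlestick, and two pink ones at (197,165) and (228,153). The red one fits, because it has a red grip and stands in the candlestick. The enlarged crop confirms this.

```bash
python3 - <<'E'
from h import *
t=manip.read_camera("top"); s=manip.read_camera("scene")
f=lambda u:(140+u[0]/3.6,130+u[1]/3.6)
g=lambda u:(130+u[0]/3.4,120+u[1]/3.4)
def show(n,pts,z,cam,fn):
    W=[at(cam,fn(p),z)[:2] for p in pts]
    print(n,np.round(W,4).tolist(),"c",np.round(np.mean(W,0),4), "edges",np.round([np.linalg.norm(W[i]-W[i-1]) for i in range(len(W))],3),"ang",np.round([np.degrees(np.arctan2(*(W[i]-W[i-1])[::-1])) for i in range(len(W))],1))
show("crate",[(93,180),(268,207),(241,380),(64,350)],.085,t,f)
show("post",[(112,205)],.082,t,f)
show("cover",[(505,203),(668,140),(742,303),(577,372)],.02,t,f)
show("coverhole",[(540,219)],.02,t,f)
show("bar",[(598,212),(618,209),(649,288),(630,294)],.054,t,f)
show("case",[(333,217),(365,210),(392,330),(361,336)],.024,t,f)
show("pin",[(412,112)],.121,t,f)
print("scene")
show("crate",[(745,262),(556,256),(557,143),(736,150)],.085,s,g)
show("post",[(724,250)],.082,s,g)
show("cover",[(43,278),(221,217),(300,332),(113,402)],.02,s,g)
show("coverhole",[(262,322)],.02,s,g)
show("case",[(411,232),(437,225),(488,303),(458,322)],.024,s,g)
show("pin",[(415,303)],.121,s,g)
E
```

```text
crate [[0.5842, 0.2948], [0.5561, 0.1152], [0.3808, 0.1405], [0.4109, 0.3197]] c [0.483  0.2176] edges [0.175 0.182 0.177 0.182] ang [ -8.2 -98.9 171.8  80.5]
post [[0.5587, 0.2754]] c [0.5587 0.2754] edges [0.] ang [0.]
cover [[0.5679, -0.1316], [0.6359, -0.3073], [0.4609, -0.3816], [0.3884, -0.2058]] c [ 0.5133 -0.2566] edges [0.194 0.188 0.19  0.19 ] ang [  22.5  -68.8 -157.   112.4]
coverhole [[0.5507, -0.1688]] c [ 0.5507 -0.1688] edges [0.] ang [0.]
bar [[0.5542, -0.226], [0.5574, -0.2469], [0.4749, -0.2774], [0.4687, -0.2576]] c [ 0.5138 -0.252 ] edges [0.091 0.021 0.088 0.021] ang [  20.3  -81.5 -159.7  107.4]
case [[0.5526, 0.0521], [0.56, 0.018], [0.4325, -0.0108], [0.4262, 0.0219]] c [0.4928 0.0203] edges [0.13  0.035 0.131 0.033] ang [  13.5  -77.6 -167.3  100.9]
pin [[0.6476, -0.0319]] c [ 0.6476 -0.0319] edges [0.] ang [0.]
scene
crate [[0.5815, 0.293], [0.5558, 0.1161], [0.385, 0.1478], [0.4135, 0.3284]] c [0.4839 0.2213] edges [0.172 0.179 0.174 0.183] ang [-11.9 -98.2 169.5  81. ]
post [[0.5596, 0.2787]] c [0.5596 0.2787] edges [0.] ang [0.]
cover [[0.4681, -0.3746], [0.3926, -0.1986], [0.5682, -0.1289], [0.6421, -0.3036]] c [ 0.5178 -0.2514] edges [0.188 0.192 0.189 0.19 ] ang [-157.8  113.2   21.6  -67.1]
coverhole [[0.5511, -0.1641]] c [ 0.5511 -0.1641] edges [0.] ang [0.]
case [[0.439, -0.0079], [0.4307, 0.0198], [0.5502, 0.0546], [0.5735, 0.0221]] c [0.4983 0.0222] edges [0.138 0.029 0.124 0.04 ] ang [-167.4  106.6   16.3  -54.3]
pin [[0.6446, -0.0292]] c [ 0.6446 -0.0292] edges [0.] ang [0.]
```

```bash
python3 -m creep '[{"linear":[0,2.76,-2.92],"yaw":0,"hand":1},{"linear":[0,2.76,-2.92],"yaw":0,"hand":1},{"linear":[0,2.76,-2.92],"yaw":0,"hand":1},{"linear":[0,2.76,-2.92],"yaw":0,"hand":1},{"linear":[0,2.76,-2.92],"yaw":0,"hand":1},{"linear":[0,2.76,-2.92],"yaw":0,"hand":1},{"linear":[0,2.76,-2.92],"yaw":0,"hand":1},{"linear":[0,2.76,-2.92],"yaw":0,"hand":1},{"linear":[0,2.76,-2.92],"yaw":0,"hand":1},{"linear":[0,2.76,-2.92],"yaw":0,"hand":1},{"linear":[0,2.76,-2.92],"yaw":0,"hand":1},{"linear":[0,2.76,-2.92],"yaw":0,"hand":1}]'
```

```text
time_s: 2.3
tool_pos: [0.4418, -0.1422, 0.2372]
eef_rot: [0.884, 1.375, -0.888]
contact_force: [1.9, 0.0, 0.2]
finger_gap: 0.0881
```

```bash
python3 - <<'E'
from h import *
t=manip.read_camera("top")
for n,uv,z in [("glue",(166.9,258.7),.07),("mug",(204.8,132.8),.08),("bottle",(289,131),.1),("faid",(246,127),.07)]:
    print(n,at(t,uv,z)[:2])
w=manip.read_camera("wrist"); cv2.imwrite("pics/w1.png",w["pixels"])
o,p,Rm=state();print(o["time_s"],p,Rm.round(3).tolist())
E
```

```text
glue [0.29712099 0.28705107]
mug [0.76353664 0.1541763 ]
bottle [ 0.76446252 -0.15987721]
faid [ 7.88465769e-01 -2.79512258e-04]
2.4 [ 0.44295167 -0.1389156   0.23710138] [[0.005, 0.906, 0.423], [-0.003, 0.423, -0.906], [-1.0, 0.003, 0.005]]
```

```bash
python3 -m creep '[{"linear":[0,2.3,-2.46],"yaw":0,"hand":1},{"linear":[0,2.3,-2.46],"yaw":0,"hand":1},{"linear":[0,2.3,-2.46],"yaw":0,"hand":1},{"linear":[0,2.3,-2.46],"yaw":0,"hand":1},{"linear":[0,2.3,-2.46],"yaw":0,"hand":1},{"linear":[2,0,0],"yaw":5.5,"hand":1},{"linear":[2,0,0],"yaw":5.5,"hand":1},{"linear":[0,0,0],"yaw":0,"hand":1}]'
python3 - <<'E'
from h import *
w=manip.read_camera("wrist"); cv2.imwrite("pics/w2.png",w["pixels"])
o,p,Rm=state();print(o["time_s"],p,Rm.round(3).tolist())
E
```

```text
time_s: 3.07
tool_pos: [0.5005, 0.0255, 0.1994]
eef_rot: [1.032, 1.296, -1.026]
contact_force: [-0.3, -0.4, -1.4]
finger_gap: 0.0882
3.1167 [0.50119703 0.02512712 0.20107727] [[0.017, 0.971, 0.24], [-0.007, 0.24, -0.971], [-1.0, 0.014, 0.011]]
```

View pics/w2.png

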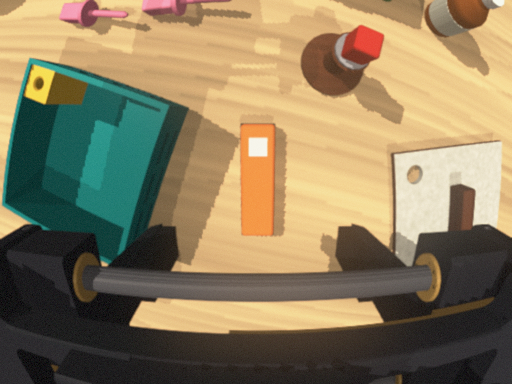

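The case's corners are at about (240,124),(275,124),(274,236),(241,235), already aligned with the jaws. The post hole is at (38,84), the cover hole at (414,175) and the red pin at (365,45).

```bash
python3 - <<'E'
from h import *
w=manip.read_camera("wrist")
A=lambda uv,z:at(w,uv,z,True)[:2].round(4)
c=[A(u,.024) for u in [(240,124),(275,124),(274,236.5),(241,235)]]
print(c,np.mean(c,0), "long ang",np.degrees(np.arctan2(*((c[0]+c[1]-c[2]-c[3])[::-1]))))
print("post",A((38,84),.082),"coverhole",A((414,175),.02),"pintop",A((365,45),.121))
print("crate corners",[A(u,.085) for u in [(32,59),(187,105),(105,262),(4,206)]])
o,p,Rm=state()
print(p,Rm.round(3).tolist())
E
```

```text
[array([0.5559, 0.0547]), array([0.565 , 0.0179]), array([ 0.4386, -0.014 ]), array([0.4313, 0.0243])] [0.4977   0.020725] long ang 13.939523684412311
post [0.5609 0.2779] coverhole [ 0.5535 -0.167 ] pintop [ 0.6477 -0.0284]
crate corners [array([0.5873, 0.2924]), array([0.5641, 0.1025]), array([0.3859, 0.1651]), array([0.4109, 0.3203])]
[0.50194407 0.02474447 0.20238404] [[0.019, 0.97, 0.24], [-0.008, 0.241, -0.971], [-1.0, 0.016, 0.012]]
```

```bash
python3 -m creep '[{"linear":[0,-0.8,0.2],"yaw":0,"hand":0.8},{"linear":[3.5,0,0],"yaw":0,"hand":0.8},{"linear":[3.5,0,0],"yaw":0,"hand":0.8},{"linear":[3.5,0,0],"yaw":0,"hand":0.8},{"linear":[3.5,0,0],"yaw":0,"hand":0.8},{"linear":[0,0,0],"yaw":0,"hand":0.8}]'
python3 - <<'E'
from h import *
w=manip.read_camera("wrist"); cv2.imwrite("pics/w3.png",w["pixels"])
o,p,Rm=state();print(o["time_s"],p,Rm.round(3).tolist())
print(Rm.T@(np.array([.4965,.0207,.004])-p)*100)
E
```

```text
time_s: 3.67
tool_pos: [0.5059, 0.013, 0.0714]
eef_rot: [1.033, 1.277, -1.004]
contact_force: [-2.2, 0.2, -0.6]
finger_gap: 0.0705
3.7167 [0.50796207 0.01297252 0.07445477] [[0.045, 0.968, 0.245], [-0.01, 0.246, -0.969], [-0.999, 0.042, 0.021]]
[ 6.97821829 -1.2131046  -1.17580865]
```

View pics/w3.png

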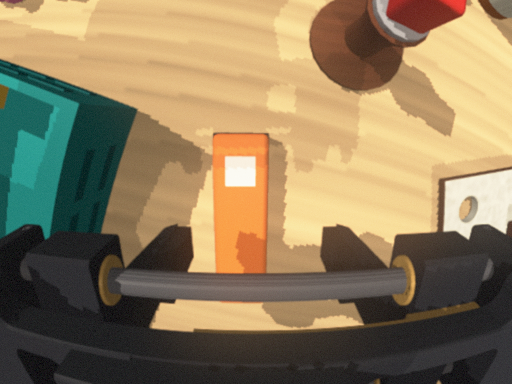

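```bash
python3 - <<'E'
from h import *
for i in range(3):
    w=manip.read_camera("wrist"); o,p,Rm=state();print(o["time_s"],p.round(4),Rm[:,0].round(4))
print(Rm.T@(np.array([.4965,.0207,.004])-p)*100)
E
```

```text
3.7667 [0.5103 0.0132 0.0769] [ 0.0501 -0.0098 -0.9987]
3.8167 [0.5119 0.0134 0.0785] [ 0.0536 -0.0097 -0.9985]
3.8667 [0.5128 0.0136 0.0793] [ 0.0557 -0.0097 -0.9984]
[ 7.42225242 -1.79142834 -1.25686709]
```

```bash
cat > st.py <<'E'
from h import *
import sys
o,p,Rm=state()
print("t",round(o["time_s"],2),"p",p.round(4),"toolx",Rm[:,0].round(4),"jaw",np.degrees(np.arctan2(Rm[1,2],Rm[0,2])).round(2),"F",np.round(o["contact_force"],1),"gap",round(o["finger_gap"],4),"q6",round(float(o["joint_positions"][5]),2))
if len(sys.argv)>3:
    print("to target (tool cm):",(Rm.T@(np.array([float(a) for a in sys.argv[1:4]])-p)*100).round(2))
E
python3 st.py; python3 -m creep '[{"linear":[0,0,0],"yaw":0,"hand":0.8},{"linear":[0,0,0],"yaw":0,"hand":0.8}]' >/dev/null; python3 st.py;python3 -m creep '[{"linear":[-3,0,0],"yaw":0,"hand":0.8},{"linear":[-3,0,0],"yaw":0,"hand":0.8},{"linear":[-3,0,0],"yaw":0,"hand":0.8}]'>/dev/null;python3 st.py;python3 -m creep '[{"linear":[0,0,0],"yaw":0,"hand":0.8},{"linear":[0,0,0],"yaw":0,"hand":0.8},{"linear":[0,0,0],"yaw":0,"hand":0.8}]' >/dev/null; python3 st.py
```

```text
t 3.87 p [0.5128 0.0136 0.0793] toolx [ 0.0557 -0.0097 -0.9984] jaw -75.85 F [ 0.3 -0.7  0.8] gap 0.071 q6 1.31
t 4.03 p [0.5163 0.0132 0.0846] toolx [ 0.064  -0.0099 -0.9979] jaw -75.84 F [-0.1 -0.   0. ] gap 0.0706 q6 1.31
t 4.28 p [0.5074 0.0142 0.175 ] toolx [ 0.0568 -0.0099 -0.9983] jaw -75.78 F [ 0.7 -1.3 -0.2] gap 0.0707 q6 1.31
t 4.53 p [0.5149 0.0144 0.1889] toolx [ 0.0803 -0.0102 -0.9967] jaw -75.75 F [ 0.3 -0.  -0.6] gap 0.0704 q6 1.31
```

```bash
for i in 1 2 3; do python3 -m creep '[{"linear":[0,0,0],"yaw":0,"hand":0.8},{"linear":[0,0,0],"yaw":0,"hand":0.8}]' >/dev/null; python3 st.py; done
```

```text
t 4.7 p [0.5148 0.0145 0.1889] toolx [ 0.0809 -0.0102 -0.9967] jaw -75.72 F [-0.7 -0.4 -0.4] gap 0.0705 q6 1.31
t 4.87 p [0.5135 0.0145 0.1868] toolx [ 0.0772 -0.0101 -0.997 ] jaw -75.71 F [-0.8 -0.3 -0.2] gap 0.0702 q6 1.31
t 5.03 p [0.5123 0.0146 0.1848] toolx [ 0.0734 -0.0101 -0.9972] jaw -75.7 F [ 0.3 -0.7 -0.2] gap 0.0702 q6 1.31
```

```bash
python3 -m creep '[{"linear":[0,0,0],"yaw":0,"hand":0.8},{"linear":[0,0,0],"yaw":0,"hand":0.8},{"linear":[0,0,0],"yaw":0,"hand":0.8},{"linear":[0,0,0],"yaw":0,"hand":0.8},{"linear":[0,0,0],"yaw":0,"hand":0.8},{"linear":[0,0,0],"yaw":0,"hand":0.8}]' >/dev/null; python3 st.py
python3 -m creep '[{"linear":[-0.5,0,0],"yaw":0,"hand":0.8},{"linear":[-0.5,0,0],"yaw":0,"hand":0.8},{"linear":[-0.5,0,0],"yaw":0,"hand":0.8},{"linear":[-0.5,0,0],"yaw":0,"hand":0.8},{"linear":[-0.5,0,0],"yaw":0,"hand":0.8},{"linear":[-0.5,0,0],"yaw":0,"hand":0.8}]' >/dev/null; python3 st.py; python3 -m creep '[{"linear":[0.5,0,0],"yaw":0,"hand":0.8},{"linear":[0.5,0,0],"yaw":0,"hand":0.8},{"linear":[0.5,0,0],"yaw":0,"hand":0.8},{"linear":[0.5,0,0],"yaw":0,"hand":0.8},{"linear":[0.5,0,0],"yaw":0,"hand":0.8},{"linear":[0.5,0,0],"yaw":0,"hand":0.8}]' >/dev/null; python3 st.py
```

```text
t 5.53 p [0.5115 0.0145 0.1831] toolx [ 0.0702 -0.0101 -0.9975] jaw -75.7 F [-0.3 -0.2  0.3] gap 0.0705 q6 1.31
t 6.03 p [0.5089 0.0148 0.2157] toolx [ 0.0697 -0.0101 -0.9975] jaw -75.71 F [0.9 0.6 0.8] gap 0.0702 q6 1.31
t 6.53 p [0.5127 0.0145 0.1858] toolx [ 0.0745 -0.0101 -0.9972] jaw -75.71 F [-0.8 -0.9 -0.8] gap 0.0704 q6 1.31
```

```bash
cat > hold.py <<'E'
from h import *
import sys
for i in range(int(sys.argv[1])): manip.read_camera("wrist")
E
python3 -m creep '[{"linear":[-3,0,0],"yaw":0,"hand":0.8},{"linear":[-3,0,0],"yaw":0,"hand":0.8},{"linear":[-3,0,0],"yaw":0,"hand":0.8}]' >/dev/null; python3 st.py;for i in 1 2 3; do python3 hold.py 2; python3 st.py; done;  python3 -m creep '[{"linear":[4,0,0],"yaw":0,"hand":0.8}]' >/dev/null;python3 st.py;for i in 1 2 3; do python3 hold.py 2; python3 st.py; done
```

```text
t 6.78 p [0.4984 0.0154 0.2635] toolx [ 0.0486 -0.0098 -0.9988] jaw -75.69 F [ 0.1  0.  -0.6] gap 0.0704 q6 1.31
t 6.88 p [0.5029 0.0154 0.2698] toolx [ 0.0622 -0.0099 -0.998 ] jaw -75.7 F [0.6 0.2 0.6] gap 0.0705 q6 1.31
t 6.98 p [0.5007 0.0154 0.2655] toolx [ 0.0556 -0.0099 -0.9984] jaw -75.69 F [ 0.1 -0.8  0.1] gap 0.0704 q6 1.31
t 7.08 p [0.4994 0.0154 0.2636] toolx [ 0.0517 -0.0098 -0.9986] jaw -75.69 F [ 0.4  0.  -0.5] gap 0.0708 q6 1.31
t 7.17 p [0.5065 0.015  0.2301] toolx [ 0.0654 -0.01   -0.9978] jaw -75.7 F [ 2.3 -0.9  1.3] gap 0.071 q6 1.31
t 7.27 p [0.4963 0.015  0.2162] toolx [ 0.038  -0.0097 -0.9992] jaw -75.68 F [-1.3 -0.9 -0.9] gap 0.0705 q6 1.31
t 7.37 p [0.4995 0.015  0.2213] toolx [ 0.0458 -0.0097 -0.9989] jaw -75.68 F [ 0.9 -0.3  0.9] gap 0.0707 q6 1.31
t 7.47 p [0.5018 0.015  0.2244] toolx [ 0.052  -0.0099 -0.9986] jaw -75.69 F [ 0.4  0.  -0. ] gap 0.0706 q6 1.31
```

```bash
python3 -m creep '[{"linear":[4,0,0],"yaw":0,"hand":0.8}]' >/dev/null;python3 hold.py 2; python3 -m creep '[{"linear":[-4,0,0],"yaw":0,"hand":0.8}]' >/dev/null;python3 st.py; python3 -m creep '[{"linear":[-2,0,0],"yaw":0,"hand":0.8}]' >/dev/null;python3 st.py; for i in 1 2 3; do python3 hold.py 2; python3 st.py; done
```

```text
t 7.73 p [0.4943 0.015  0.2144] toolx [ 0.0301 -0.0096 -0.9995] jaw -75.67 F [-0.6 -0.4 -0.8] gap 0.0708 q6 1.31
t 7.82 p [0.495  0.0152 0.2386] toolx [ 0.0332 -0.0096 -0.9994] jaw -75.68 F [-0.2  0.1  0.5] gap 0.0705 q6 1.31
t 7.92 p [0.4966 0.0152 0.2399] toolx [ 0.0384 -0.0097 -0.9992] jaw -75.68 F [ 0.7 -1.1  0.2] gap 0.0705 q6 1.31
t 8.02 p [0.4947 0.0153 0.2361] toolx [ 0.0332 -0.0096 -0.9994] jaw -75.67 F [-0.1 -0.6 -0.3] gap 0.0704 q6 1.31
t 8.12 p [0.4934 0.0152 0.234 ] toolx [ 0.0295 -0.0096 -0.9995] jaw -75.67 F [-1.2 -0.3 -0.1] gap 0.0708 q6 1.31
```

```bash
python3 -m creep '[{"linear":[4,0,0],"yaw":0,"hand":0.8}]' >/dev/null;python3 hold.py 2; python3 -m creep '[{"linear":[-4,0,0],"yaw":0,"hand":0.8}]' >/dev/null;python3 st.py; python3 -m creep '[{"linear":[-2,0,0],"yaw":0,"hand":0.8}]' >/dev/null;python3 hold.py 7; python3 st.py .4965 .0207 .1
```

```text
t 8.38 p [0.4822 0.0153 0.2189] toolx [-0.0018 -0.0092 -1.    ] jaw -75.66 F [-0.4  0.2 -0.8] gap 0.0707 q6 1.31
t 8.82 p [0.4815 0.0155 0.2376] toolx [-0.0039 -0.0091 -1.    ] jaw -75.66 F [ 0.1 -0.2  0.1] gap 0.0708 q6 1.31
to target (tool cm): [13.74  1.67 -0.24]
```

```bash
python3 -m creep '[{"linear":[3.6,1.7,-0.2],"yaw":0,"hand":0.7}]' >/dev/null;python3 hold.py 6; python3 st.py; python3 -m creep '[{"linear":[4,0,0],"yaw":0,"hand":0.7}]' >/dev/null;python3 hold.py 6; python3 st.py;  python3 -m creep '[{"linear":[4,0,0],"yaw":0,"hand":0.7}]' >/dev/null;python3 hold.py 6; python3 st.py .4965 .0207 .004
```

```text
t 9.2 p [0.4972 0.0212 0.2019] toolx [-0.0041 -0.0093 -0.9999] jaw -75.66 F [ 0.2 -0.2 -0.2] gap 0.0617 q6 1.32
t 9.58 p [0.4981 0.0208 0.164 ] toolx [-0.0014 -0.0093 -1.    ] jaw -75.66 F [0.1 0.8 0.5] gap 0.0618 q6 1.32
t 9.97 p [0.4994 0.0204 0.126 ] toolx [ 0.0015 -0.0093 -1.    ] jaw -75.66 F [-1.1 -0.5  0.2] gap 0.0619 q6 1.32
to target (tool cm): [12.2  -0.26 -0.22]
```

```bash
python3 -m creep '[{"linear":[4.1,-0.3,-0.2],"yaw":0,"hand":0.7}]' >/dev/null;python3 hold.py 6; python3 st.py; python3 -m creep '[{"linear":[4.1,0,0],"yaw":0,"hand":0.7}]' >/dev/null;python3 hold.py 6; python3 st.py .4965 .0207 .004
```

```text
t 10.35 p [0.4976 0.0212 0.087 ] toolx [ 0.0043 -0.0093 -0.9999] jaw -75.66 F [0.4 0.2 0.4] gap 0.0618 q6 1.33
t 10.73 p [0.4993 0.0208 0.0479] toolx [ 0.0071 -0.0093 -0.9999] jaw -75.66 F [-0.1  0.2 -0. ] gap 0.0615 q6 1.33
to target (tool cm): [ 4.39 -0.29 -0.1 ]
```

```bash
python3 - <<'E'
from h import *
w=manip.read_camera("wrist"); cv2.imwrite("pics/w4.png",w["pixels"])
E
```

```text
(no output)
```

View pics/w4.png

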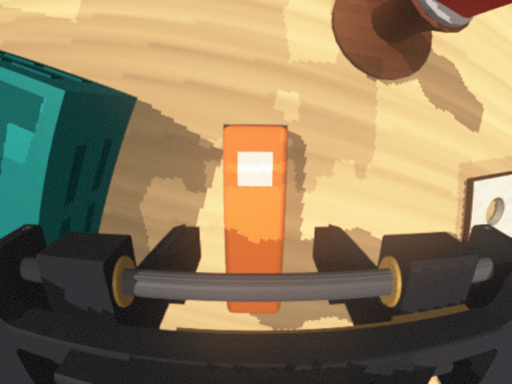

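The case lies centred between the fingers, at columns 223–287 with the jaws at 195 and 315.

```bash
python3 -m creep '[{"linear":[2.8,-0.3,-0.1],"yaw":0,"hand":0.7}]' >/dev/null;python3 hold.py 5; python3 st.py; python3 -m creep '[{"linear":[1.0,0,0],"yaw":0,"hand":0.7}]' >/dev/null;python3 hold.py 4; python3 st.py .4965 .0207 .005
```

```text
t 11.12 p [0.497  0.0208 0.0211] toolx [ 0.0084 -0.0093 -0.9999] jaw -75.66 F [ 0.8 -0.1  0.1] gap 0.0617 q6 1.33
t 11.4 p [0.497  0.0207 0.0111] toolx [ 0.0082 -0.0093 -0.9999] jaw -75.66 F [ 0.  -0.2  0.2] gap 0.0617 q6 1.33
to target (tool cm): [ 0.61 -0.06 -0.02]
```

```bash
python3 -m creep '[{"linear":[0.6,0,0],"yaw":0,"hand":0.7},{"linear":[0,0,0],"yaw":0,"hand":0.1},{"linear":[0,0,0],"yaw":0,"hand":0.1},{"linear":[0,0,0],"yaw":0,"hand":0.1},{"linear":[0,0,0],"yaw":0,"hand":0.1}]' 20;python3 hold.py 2; python3 st.py; python3 -m creep '[{"linear":[-4,0,0],"yaw":0,"hand":0.1}]' >/dev/null;python3 hold.py 6; python3 st.py
```

```text
time_s: 11.82
tool_pos: [0.4976, 0.0207, 0.005]
eef_rot: [1.019, 1.304, -1.023]
contact_force: [0.2, 0.3, 1.3]
finger_gap: 0.0377
t 11.92 p [0.4976 0.0207 0.005 ] toolx [ 0.0088 -0.0093 -0.9999] jaw -75.66 F [ 0.6  0.4 -1.1] gap 0.0381 q6 1.33
t 12.3 p [0.4965 0.021  0.0444] toolx [ 0.0077 -0.0093 -0.9999] jaw -75.66 F [ 0.4  0.9 -0.2] gap 0.0381 q6 1.33
```

```bash
python3 -m creep '[{"linear":[-4,0,0],"yaw":0,"hand":0.1}]' >/dev/null;python3 hold.py 5;python3 -m creep '[{"linear":[-4,0,0],"yaw":0,"hand":0.1}]' >/dev/null;python3 hold.py 5;python3 -m creep '[{"linear":[-4,0,0],"yaw":0,"hand":0.1}]' >/dev/null;python3 hold.py 5; python3 st.py;python3 -m creep '[{"linear":[0,0,0],"yaw":5.85,"hand":0.1},{"linear":[0,0,0],"yaw":5.85,"hand":0.1},{"linear":[0,0,0],"yaw":5.85,"hand":0.1},{"linear":[0,0,0],"yaw":5.85,"hand":0.1}]' >/dev/null;python3 hold.py 4; python3 st.py .4815 .2057 .165
```

```text
t 13.3 p [0.4926 0.0221 0.1603] toolx [ 9.0e-04 -9.3e-03 -1.0e+00] jaw -75.66 F [-0.5  0.6 -0.2] gap 0.0382 q6 1.33
t 13.83 p [0.4866 0.0221 0.152 ] toolx [-0.0138 -0.0093 -0.9999] jaw -99.49 F [-0.2 -0.2  0.9] gap 0.0379 q6 1.74
to target (tool cm): [ -1.47  -3.55 -18.01]
```

```bash
python3 -m creep '[{"linear":[-0.4,-0.6,-3],"yaw":0,"hand":0.1},{"linear":[-0.4,-0.6,-3],"yaw":0,"hand":0.1},{"linear":[-0.4,-0.6,-3],"yaw":0,"hand":0.1},{"linear":[-0.4,-0.6,-3],"yaw":0,"hand":0.1}]' >/dev/null;python3 hold.py 6; python3 st.py .4815 .2057 .165
python3 - <<'E'
from h import *
w=manip.read_camera("wrist"); cv2.imwrite("pics/w5.png",w["pixels"])
E
```

```text
t 14.47 p [0.4814 0.1409 0.1637] toolx [-0.019  -0.0129 -0.9997] jaw -99.47 F [-0.5 -0.2 -1. ] gap 0.0381 q6 1.98
to target (tool cm): [-0.22 -1.06 -6.39]
```

View pics/w5.png

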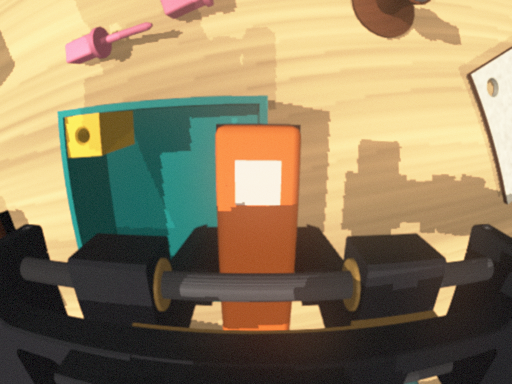

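The case is in the hand. The far rim runs from (60,112) to (267,97), and the post hole is at (82,136). I'll re-measure from this closer view.

```bash
python3 - <<'E'
from h import *
w=manip.read_camera("wrist")
A=lambda uv,z:at(w,uv,z,True)[:2].round(4)
a,b=A((60,112),.085),A((267,97),.085)
print("post",A((82,136),.082),"far corners",a,b,np.linalg.norm(a-b),np.degrees(np.arctan2(*((a-b)[::-1])))-90)
E
python3 st.py
```

```text
post [0.5615 0.2767] far corners [0.5874 0.2929] [0.5592 0.119 ] 0.17617164925151832 -9.211026540816675
t 14.57 p [0.4815 0.1406 0.1638] toolx [-0.0188 -0.0126 -0.9997] jaw -99.56 F [ 0.4 -1.1 -0.8] gap 0.0377 q6 1.98
```

```bash
python3 st.py .4824 .2076 .14; python3 -m creep '[{"linear":[0.5,-0.6,-3.3],"yaw":0,"hand":0.1}]' >/dev/null;python3 hold.py 5;python3 -m creep '[{"linear":[1,-0.6,-3.3],"yaw":0,"hand":0.1}]' >/dev/null;python3 hold.py 5; python3 st.py .4824 .2076 .028
```

```text
t 14.57 p [0.4815 0.1406 0.1638] toolx [-0.0188 -0.0126 -0.9997] jaw -99.56 F [ 0.4 -1.1 -0.8] gap 0.0377 q6 1.98
to target (tool cm): [ 2.29 -0.99 -6.66]
t 15.23 p [0.4802 0.2056 0.1478] toolx [-0.0196 -0.014  -0.9997] jaw -99.56 F [-0.  -0.2 -0.4] gap 0.0378 q6 2.1
to target (tool cm): [11.97  0.38 -0.44]
```

```bash
python3 -m creep '[{"linear":[3.9,0.4,-0.4],"yaw":0,"hand":0.1}]' >/dev/null;python3 hold.py 5;python3 -m creep '[{"linear":[3.9,0,0],"yaw":0,"hand":0.1}]' >/dev/null;python3 hold.py 6; python3 st.py .4824 .2076 .031
```

```text
t 15.95 p [0.4849 0.2075 0.0724] toolx [-0.0168 -0.0132 -0.9998] jaw -99.61 F [ 0.1  0.2 -0.5] gap 0.0378 q6 2.1
to target (tool cm): [ 4.15 -0.19 -0.03]
```

```bash
python3 - <<'E'
from h import *
w=manip.read_camera("wrist"); cv2.imwrite("pics/w6.png",w["pixels"])
E
```

```text
(no output)
```

View pics/w6.png

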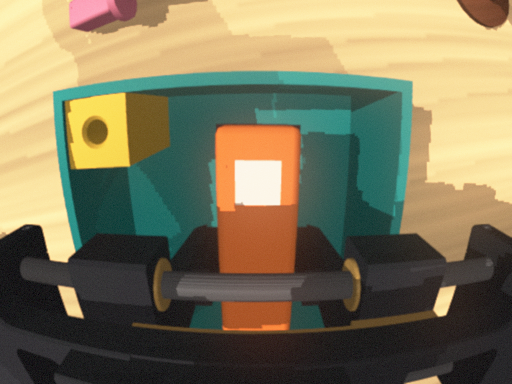

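The case is centred in the crate's opening and clear of the post. I'll lower it and release.

```bash
python3 -m creep '[{"linear":[2.5,-0.2,0],"yaw":0,"hand":0.1}]' >/dev/null;python3 hold.py 5;python3 -m creep '[{"linear":[1.6,0,0],"yaw":0,"hand":0.1}]' >/dev/null;python3 hold.py 5;python3 st.py; python3 -m creep '[{"linear":[0,0,0],"yaw":0,"hand":0.6},{"linear":[0,0,0],"yaw":0,"hand":0.6},{"linear":[0,0,0],"yaw":0,"hand":0.6}]' >/dev/null;python3 hold.py 3; python3 st.py; python3 -m creep '[{"linear":[-4,0,0],"yaw":0,"hand":0.6}]' >/dev/null;python3 hold.py 5;python3 -m creep '[{"linear":[-4,0,0],"yaw":0,"hand":0.6}]' >/dev/null;python3 hold.py 5;python3 -m creep '[{"linear":[-4,0,0],"yaw":0,"hand":0.6}]' >/dev/null;python3 hold.py 5;python3 st.py
python3 - <<'E'
from h import *
w=manip.read_camera("wrist"); cv2.imwrite("pics/w7.png",w["pixels"])
E
```

```text
t 16.67 p [0.4833 0.2078 0.0334] toolx [-0.0149 -0.0125 -0.9998] jaw -99.59 F [ 0.4  0.1 -1.2] gap 0.0378 q6 2.11
t 17.07 p [0.4848 0.2084 0.0355] toolx [-0.0121 -0.0115 -0.9999] jaw -99.6 F [-0.3  0.6 -0.6] gap 0.0528 q6 2.11
t 18.07 p [0.4846 0.2091 0.1533] toolx [-0.0151 -0.0126 -0.9998] jaw -99.59 F [-0.3 -0.2 -1.2] gap 0.0528 q6 2.11
```

View pics/w7.png

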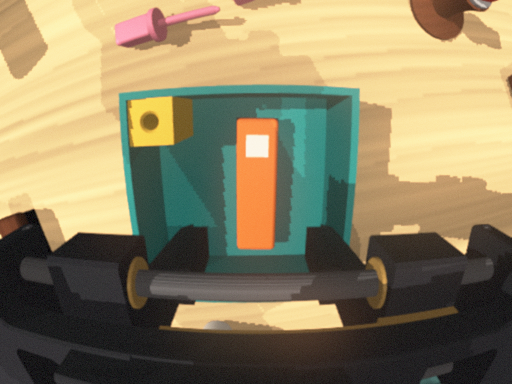

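The case lies on the crate's floor at (257,184), and the post hole is at (150,121). Next, the cover.

```bash
python3 - <<'E'
from h import *
w=manip.read_camera("wrist")
A=lambda uv,z:at(w,uv,z,True)[:2].round(4)
a,b=A((120,94),.085),A((358,90),.085)
print("post",A((150,121),.082),"far corners",a,b,np.linalg.norm(a-b),np.degrees(np.arctan2(*((a-b)[::-1])))-90, "case",A((257,184),.03))
E
python3 -m creep '[{"linear":[-2,0,0],"yaw":-6.3,"hand":1},{"linear":[-2,0,0],"yaw":-6.3,"hand":1},{"linear":[-1,0,0],"yaw":-6.3,"hand":1},{"linear":[0,0,0],"yaw":-6.3,"hand":1},{"linear":[0,0,0],"yaw":-6.3,"hand":1}]' >/dev/null;python3 hold.py 4; python3 st.py .515 -.253 .2
```

```text
post [0.5615 0.2759] far corners [0.5873 0.2947] [0.5586 0.1202] 0.17684439487866163 -9.339815847457928 case [0.4862 0.2067]
t 18.78 p [0.479  0.2072 0.1943] toolx [-0.0339 -0.0198 -0.9992] jaw -67.31 F [-0.6  0.7 -0.2] gap 0.0879 q6 1.54
to target (tool cm): [  0.22 -14.43  43.85]
```

```bash
python3 -m creep '[{"linear":[0,-1.2,3.6],"yaw":0,"hand":1},{"linear":[0,-1.2,3.6],"yaw":0,"hand":1},{"linear":[0,-1.2,3.6],"yaw":0,"hand":1},{"linear":[0,-1.2,3.6],"yaw":0,"hand":1},{"linear":[0,-1.2,3.6],"yaw":0,"hand":1},{"linear":[0,-1.2,3.6],"yaw":0,"hand":1},{"linear":[0,-1.2,3.6],"yaw":0,"hand":1},{"linear":[0,-1.2,3.6],"yaw":0,"hand":1},{"linear":[0,-1.2,3.6],"yaw":0,"hand":1},{"linear":[0,-1.2,3.6],"yaw":0,"hand":1},{"linear":[0,-1.2,3.6],"yaw":0,"hand":1}]' >/dev/null;python3 hold.py 6; python3 st.py .515 -.253 .2
python3 - <<'E'
from h import *
w=manip.read_camera("wrist"); cv2.imwrite("pics/w8.png",w["pixels"])
E
```

```text
t 20.0 p [ 0.5022 -0.2159  0.1931] toolx [-0.0439 -0.0155 -0.9989] jaw -68.26 F [-0.5  0.9  0.3] gap 0.0881 q6 0.77
to target (tool cm): [-0.68 -0.22  3.92]
```

View pics/w8.png

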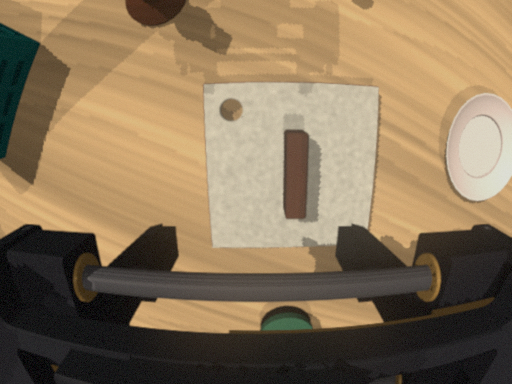

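Cover corners are at (204,84),(378,87),(371,246),(213,247), its hole at (231,109) and the bar's top at (285–308, 131–219).

```bash
python3 - <<'E'
from h import *
w=manip.read_camera("wrist")
A=lambda uv,z:at(w,uv,z,True)[:2]
c=np.array([A(u,.02) for u in [(204,84),(378,87),(371,246),(213,247)]])
print("cover",c.round(3).tolist(),c.mean(0).round(4),[round(float(np.degrees(np.arctan2(*(v[::-1])))),1) for v in (c[0]-c[3],c[1]-c[2],c[0]-c[1],c[3]-c[2])])
h=A((231,109),.02);print("hole",h)
b=np.array([A(u,.054) for u in [(285,131),(308,131),(306,218.5),(285,218)]])
print("bar",b.mean(0).round(4),np.degrees(np.arctan2(*((b[0]+b[1]-b[2]-b[3])[::-1]))),np.linalg.norm(b[0]-b[3]),np.linalg.norm(b[0]-b[1]))
E
```

```text
cover [[0.569, -0.13], [0.641, -0.304], [0.466, -0.387], [0.394, -0.202]] [ 0.5174 -0.2559] [22.6, 25.3, 112.5, 111.3]
hole [ 0.55378261 -0.1663532 ]
bar [ 0.5185 -0.2517] 23.259784290949366 0.08911962359712892 0.022174731013746167
```

```bash
python3 -m creep '[{"linear":[0,0.1,3.9],"yaw":-0.8,"hand":1}]' >/dev/null;python3 hold.py 5; python3 -m creep '[{"linear":[3,0,0],"yaw":0,"hand":1},{"linear":[3,0,0],"yaw":0,"hand":1},{"linear":[2,0,0],"yaw":0,"hand":1}]' >/dev/null; python3 hold.py 7; python3 st.py .518 -.252 .08
```

```text
t 21.03 p [ 0.5214 -0.2518  0.1224] toolx [-0.0272 -0.0234 -0.9994] jaw -67.19 F [ 0.5  0.2 -0.5] gap 0.0883 q6 0.72
to target (tool cm): [ 4.25 -0.18 -0.16]
```

```bash
python3 -m creep '[{"linear":[3.9,-0.2,-0.1],"yaw":0,"hand":0.8}]' >/dev/null;python3 hold.py 5; python3 -m creep '[{"linear":[3,0,0],"yaw":0,"hand":0.8}]' >/dev/null; python3 hold.py 6; python3 st.py .518 -.252 .025
python3 - <<'E'
from h import *
w=manip.read_camera("wrist"); cv2.imwrite("pics/w9.png",w["pixels"])
E
```

```text
t 21.75 p [ 0.5189 -0.254   0.0565] toolx [-0.0244 -0.0247 -0.9994] jaw -67.2 F [ 0.2 -0.2  0.2] gap 0.0703 q6 0.72
to target (tool cm): [ 3.14  0.09 -0.27]
```

View pics/w9.png

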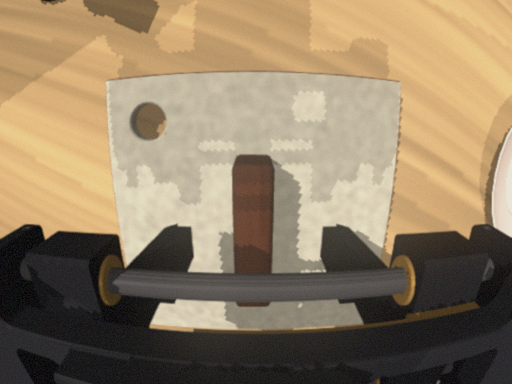

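The bar, at columns 233–273, stands midway between the jaws.

```bash
python3 -m creep '[{"linear":[2.2,0.1,-0.2],"yaw":0,"hand":0.8}]' >/dev/null;python3 hold.py 5; python3 -m creep '[{"linear":[0.9,0,0],"yaw":0,"hand":0.8}]' >/dev/null; python3 hold.py 5; python3 st.py .518 -.252 .025; python3 -m creep '[{"linear":[0,0,0],"yaw":0,"hand":0.05},{"linear":[0,0,0],"yaw":0,"hand":0.05},{"linear":[0,0,0],"yaw":0,"hand":0.05},{"linear":[0,0,0],"yaw":0,"hand":0.05},{"linear":[0,0,0],"yaw":0,"hand":0.05},{"linear":[0,0,0],"yaw":0,"hand":0.05}]' 50; python3 hold.py 3; python3 st.py
```

```text
t 22.47 p [ 0.5186 -0.2528  0.0263] toolx [-0.024  -0.025  -0.9994] jaw -67.2 F [-0.1 -0.2  0.2] gap 0.0705 q6 0.72
to target (tool cm): [ 0.13 -0.02 -0.1 ]
time_s: 22.97
tool_pos: [0.5192, -0.2531, 0.0271]
eef_rot: [0.884, 1.376, -0.94]
contact_force: [0.3, 0.6, -0.6]
finger_gap: 0.033
t 23.12 p [ 0.5191 -0.2529  0.0271] toolx [-0.0231 -0.0251 -0.9994] jaw -67.21 F [0.1 1.5 1.4] gap 0.0217 q6 0.72
```

```bash
python3 hold.py 2; python3 -m creep '[{"linear":[-3,0,0],"yaw":0,"hand":0.05}]' >/dev/null;python3 hold.py 5;python3 st.py; python3 -m creep '[{"linear":[-4,0,0],"yaw":0,"hand":0.05}]' >/dev/null;python3 hold.py 5;python3 -m creep '[{"linear":[-4,0,0],"yaw":0,"hand":0.05}]' >/dev/null;python3 hold.py 5;python3 -m creep '[{"linear":[-4,0,0],"yaw":0,"hand":0.05}]' >/dev/null;python3 hold.py 5;python3 -m creep '[{"linear":[-4,0,0],"yaw":0,"hand":0.05}]' >/dev/null;python3 hold.py 5;python3 st.py .485 .222 .22
python3 - <<'E'
from h import *
w=manip.read_camera("wrist"); cv2.imwrite("pics/w10.png",w["pixels"])
E
```

```text
t 23.55 p [ 0.5194 -0.252   0.0563] toolx [-0.0236 -0.0249 -0.9994] jaw -67.21 F [-0.9  0.7 -3.9] gap 0.0216 q6 0.72
t 24.88 p [ 0.5195 -0.2463  0.2083] toolx [-0.0331 -0.0202 -0.9992] jaw -67.21 F [-0.9 -0.7 -3.1] gap 0.0215 q6 0.72
to target (tool cm): [ -2.    14.89 -44.51]
```

View pics/w10.png

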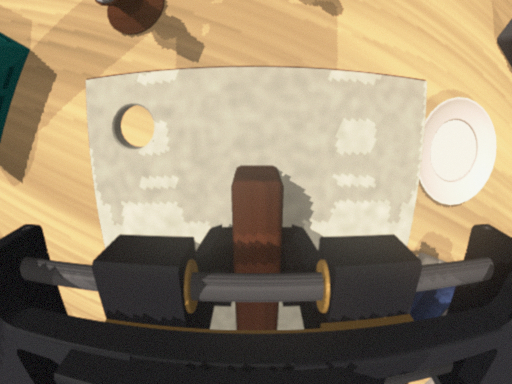

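```bash
python3 -m creep '[{"linear":[0,0.6,-1.8],"yaw":0,"hand":0.05},{"linear":[0,1.1,-3.3],"yaw":0,"hand":0.05},{"linear":[0,1.2,-3.6],"yaw":0,"hand":0.05},{"linear":[0,1.2,-3.6],"yaw":0,"hand":0.05},{"linear":[0,1.2,-3.6],"yaw":0,"hand":0.05},{"linear":[0,1.2,-3.6],"yaw":0,"hand":0.05},{"linear":[0,1.2,-3.6],"yaw":0,"hand":0.05},{"linear":[0,1.2,-3.6],"yaw":0,"hand":0.05},{"linear":[0,1.2,-3.6],"yaw":0,"hand":0.05},{"linear":[0,1.2,-3.6],"yaw":0,"hand":0.05},{"linear":[0,1.1,-3.3],"yaw":0,"hand":0.05},{"linear":[0,0.6,-1.8],"yaw":0,"hand":0.05}]' >/dev/null;python3 hold.py 6; python3 st.py .485 .222 .22; python3 -m creep '[{"linear":[0,0,0],"yaw":4,"hand":0.05},{"linear":[0,0,0],"yaw":4,"hand":0.05},{"linear":[0,0,0],"yaw":4,"hand":0.05},{"linear":[0,0,0],"yaw":4,"hand":0.05},{"linear":[0,0,0],"yaw":4,"hand":0.05},{"linear":[0,0,0],"yaw":4,"hand":0.05},{"linear":[0,0,0],"yaw":4,"hand":0.05},{"linear":[0,0,0],"yaw":3.8,"hand":0.05}]' >/dev/null;python3 hold.py 6; python3 st.py .485 .222 .22
```

```text
t 26.23 p [0.4736 0.1714 0.1749] toolx [-0.0696 -0.0209 -0.9974] jaw -68.08 F [ 0.5  0.8 -3.3] gap 0.0215 q6 1.49
to target (tool cm): [-4.68  2.62 -4.3 ]
t 27.2 p [0.4747 0.1602 0.173 ] toolx [-0.0713 -0.0228 -0.9972] jaw -101.9 F [-0.  -0.  -3.7] gap 0.0218 q6 2.06
to target (tool cm): [-4.9  -0.59 -6.08]
```

```bash
cat > cov.py <<'E'
from h import *
Rg=R.from_rotvec([0.884,1.376,-0.94]).as_matrix()
o,p,Rm=state()
C=Rm@Rg.T@R.from_euler('z',22.5,degrees=True).as_matrix()
print("cover z axis",C[:,2].round(4),"yaw",np.degrees(np.arctan2(C[1,0],C[0,0])).round(2))
pg=np.array([.5191,-.2529,.0271]); c0=np.array([.518,-.252,.010])
h0=c0+R.from_euler('z',22.5,degrees=True).apply([.066,.066,.010])
print("predicted cover origin",(p+Rm@Rg.T@(c0-pg)).round(4),"hole",(p+Rm@Rg.T@(h0-pg)).round(4))
E
python3 cov.py
for i in 1 2 3; do python3 -m creep '[{"linear":[-4,0,0],"yaw":0,"hand":0.05}]' >/dev/null;python3 hold.py 5;done; python3 st.py;  python3 -m creep '[{"linear":[3,0,0],"yaw":0,"hand":0.05},{"linear":[3.5,0,0],"yaw":0,"hand":0.05},{"linear":[3,0,0],"yaw":0,"hand":0.05},{"linear":[0,0,0],"yaw":0,"hand":0.05}]' >/dev/null;python3 hold.py 7; python3 st.py;python3 cov.py
```

```text
cover z axis [0.0381 0.0145 0.9992] yaw -12.27
predicted cover origin [0.4736 0.1613 0.1559] hole [0.5525 0.2119 0.1622]
t 28.2 p [0.4822 0.1627 0.2894] toolx [-0.0739 -0.0235 -0.997 ] jaw -101.85 F [ 0.3 -0.2 -3.6] gap 0.0217 q6 2.06
t 28.88 p [0.4812 0.1622 0.198 ] toolx [-0.0573 -0.0187 -0.9982] jaw -101.87 F [ 0.3  0.2 -2.3] gap 0.0214 q6 2.06
cover z axis [0.024  0.0104 0.9997] yaw -12.21
predicted cover origin [0.4804 0.1633 0.1809] hole [0.5591 0.214  0.1885]
```

```bash
for i in 1 2; do python3 -m creep '[{"linear":[-4,-0.3,-2.9],"yaw":-1.45,"hand":0.05}]' >/dev/null;python3 hold.py 5;done; python3 st.py .484 .222 .2;  python3 -m creep '[{"linear":[3,0,0],"yaw":0,"hand":0.05},{"linear":[3.5,0,0],"yaw":0,"hand":0.05},{"linear":[3,0,0],"yaw":0,"hand":0.05},{"linear":[0,0,0],"yaw":0,"hand":0.05}]' >/dev/null;python3 hold.py 7; python3 st.py;python3 cov.py
python3 - <<'E'
from h import *
w=manip.read_camera("wrist"); cv2.imwrite("pics/w11.png",w["pixels"])
s=manip.read_camera("scene"); crop(s["pixels"],230,90,430,240,4,"s11.png")
E
```

```text
t 29.55 p [0.4892 0.2101 0.2619] toolx [-0.0554 -0.0192 -0.9983] jaw -98.96 F [-0.3  0.3 -3.6] gap 0.0218 q6 2.09
to target (tool cm): [ 6.18 -0.38 -1.27]
t 30.23 p [0.4907 0.2084 0.1731] toolx [-0.0379 -0.0141 -0.9992] jaw -99.11 F [-0.7  0.4 -2.8] gap 0.0217 q6 2.09
cover z axis [0.0051 0.0041 1.    ] yaw -9.41
predicted cover origin [0.4902 0.2097 0.156 ] hole [0.5661 0.2641 0.1654]
```

View pics/w11.png

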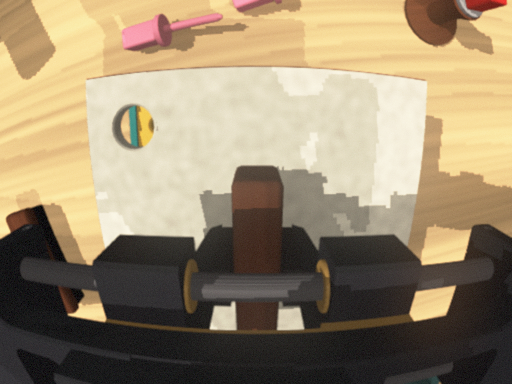

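View pics/s11.png

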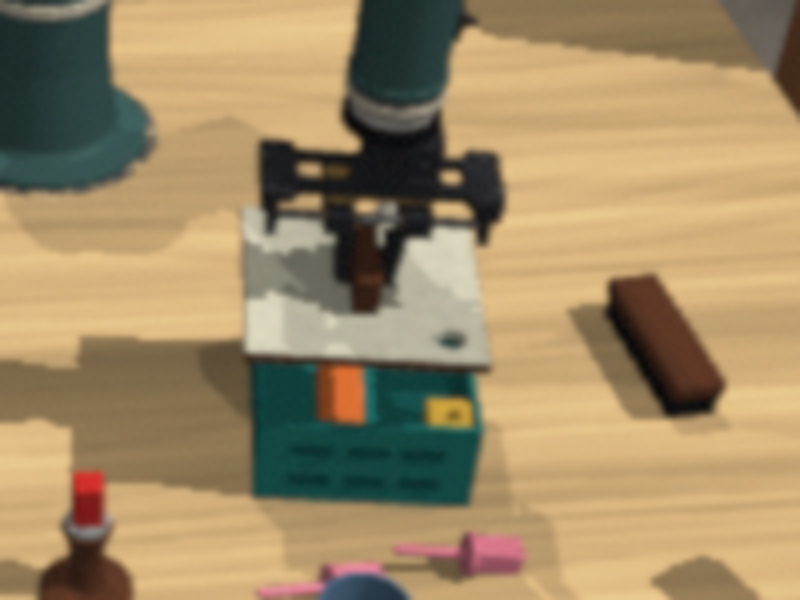

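The cover is level. Its hole is at wrist (133,126) and the post is just visible through it.

```bash
python3 - <<'E'
from h import *
w=manip.read_camera("wrist")
h=at(w,(133,126.5),.1645,True);o,p,Rm=state()
print("hole",h,"shift tool cm",(Rm.T@(np.array([.561,.2765,h[2]])-h)*100).round(2))
E
python3 cov.py
```

```text
hole [0.56440124 0.26336861 0.1645    ] shift tool cm [-0.01 -0.54 -1.24]
cover z axis [0.0066 0.0047 1.    ] yaw -9.4
predicted cover origin [0.4894 0.2095 0.1551] hole [0.5653 0.2639 0.1643]
```

```bash
python3 -m creep '[{"linear":[2.5,-0.45,-1.25],"yaw":0,"hand":0.05}]' >/dev/null;python3 hold.py 7; python3 st.py; python3 cov.py
python3 - <<'E'
from h import *
w=manip.read_camera("wrist"); cv2.imwrite("pics/w12.png",w["pixels"])
E
```

```text
t 30.82 p [0.4872 0.221  0.1481] toolx [-0.038  -0.0143 -0.9992] jaw -99.09 F [ 0.   1.  -2.8] gap 0.0218 q6 2.11
cover z axis [0.0052 0.0043 1.    ] yaw -9.4
predicted cover origin [0.4867 0.2222 0.131 ] hole [0.5626 0.2766 0.1404]
```

View pics/w12.png

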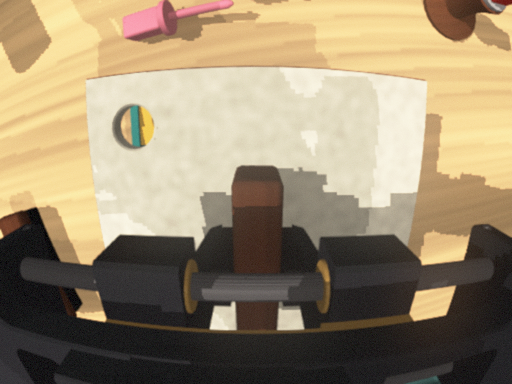

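```bash
python3 - <<'E'
from h import *
w=manip.read_camera("wrist")
for u in [(131,127),(139,127)]:
    q=at(w,u,.085,True)[:2]; d=q-np.array([.561,.2765]); a=np.radians(-9.3)
    print(q.round(4),"in crate mm",((np.array([[np.cos(a),np.sin(a)],[-np.sin(a),np.cos(a)]])@d)*1000+66).round(1))
h=at(w,(133,126.5),.1395,True);print(h)
E
```

```text
[0.5614 0.3008] in crate mm [62.5 90. ]
[0.56   0.2945] in crate mm [62.1 83.6]
[0.56143593 0.27626011 0.1395    ]
```

```bash
python3 -m creep '[{"linear":[2.4,0.1,0],"yaw":0,"hand":0.05}]' >/dev/null;python3 hold.py 6; python3 st.py; python3 cov.py;python3 -m creep '[{"linear":[1,0.05,0],"yaw":0,"hand":0.05}]' >/dev/null;python3 hold.py 5; python3 st.py; python3 cov.py
```

```text
t 31.3 p [0.4877 0.2205 0.1249] toolx [-0.0371 -0.0138 -0.9992] jaw -99.12 F [ 1.1  1.7 -3.8] gap 0.0217 q6 2.11
cover z axis [0.0043 0.0039 1.    ] yaw -9.42
predicted cover origin [0.4872 0.2218 0.1078] hole [0.5632 0.2762 0.1172]
t 31.63 p [0.4878 0.2203 0.1148] toolx [-0.0373 -0.0139 -0.9992] jaw -99.11 F [-0.5  0.1 -2.7] gap 0.0215 q6 2.11
cover z axis [0.0045 0.0039 1.    ] yaw -9.42
predicted cover origin [0.4872 0.2216 0.0977] hole [0.5632 0.276  0.1072]
```

```bash
python3 -m creep '[{"linear":[0.5,-0.15,0],"yaw":0,"hand":0.05}]' >/dev/null;python3 hold.py 5; python3 st.py; python3 cov.py;python3 -m creep '[{"linear":[0.5,0,0],"yaw":0,"hand":0.05}]' >/dev/null;python3 hold.py 5; python3 st.py; python3 cov.py
python3 - <<'E'
from h import *
w=manip.read_camera("wrist"); cv2.imwrite("pics/w13.png",w["pixels"])
s=manip.read_camera("scene"); crop(s["pixels"],270,120,400,220,6,"s13.png")
E
```

```text
t 31.97 p [0.486  0.2205 0.1098] toolx [-0.0376 -0.014  -0.9992] jaw -99.11 F [-0.8 -0.3 -2.9] gap 0.0217 q6 2.11
cover z axis [0.0048 0.0041 1.    ] yaw -9.41
predicted cover origin [0.4854 0.2217 0.0926] hole [0.5614 0.2761 0.1021]
t 32.3 p [0.4857 0.2204 0.1046] toolx [-0.0378 -0.0141 -0.9992] jaw -99.11 F [-0.1  0.6 -3.5] gap 0.0215 q6 2.11
cover z axis [0.005  0.0042 1.    ] yaw -9.41
predicted cover origin [0.4852 0.2216 0.0875] hole [0.5611 0.276  0.0969]
```

View pics/w13.png

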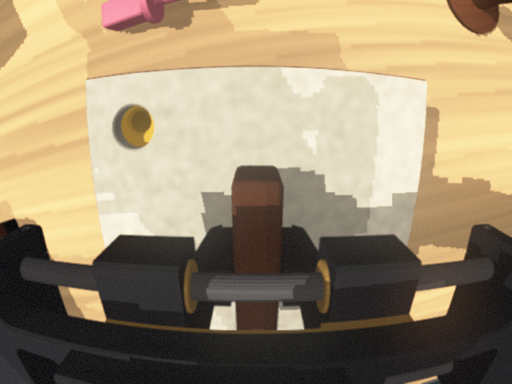

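View pics/s13.png

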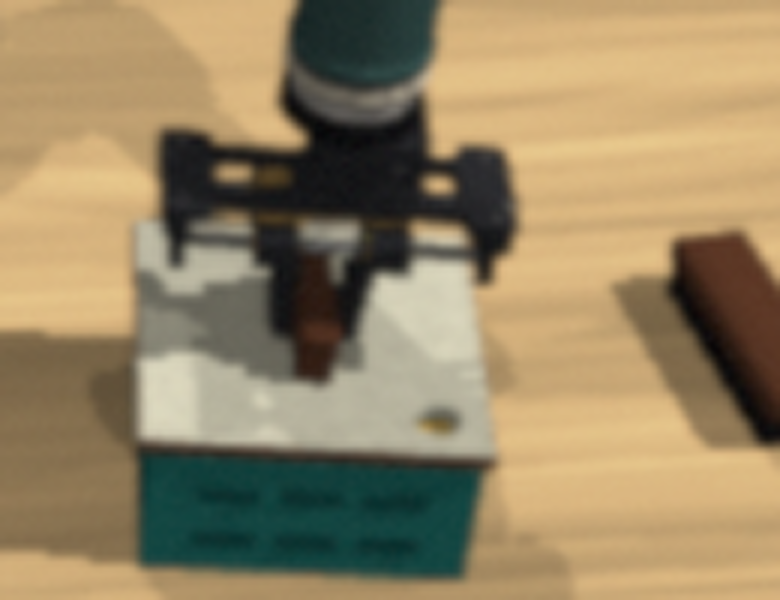

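The post's hole shows inside the cover's hole, the cleats have gone in without contact force, and about 3 mm remains.

```bash
python3 -m creep '[{"linear":[0.3,0,0],"yaw":0,"hand":0.05}]' >/dev/null;python3 hold.py 5; python3 st.py; python3 cov.py
python3 - <<'E'
from h import *
w=manip.read_camera("wrist"); cv2.imwrite("pics/w14.png",cv2.resize(w["pixels"][80:180,80:220],None,fx=5,fy=5))
print(at(w,(142,121),.082,True))
E
```

```text
t 32.73 p [0.4864 0.2206 0.1025] toolx [-0.0361 -0.0133 -0.9993] jaw -99.12 F [-0.4 -0.9  1. ] gap 0.0216 q6 2.11
cover z axis [0.0033 0.0034 1.    ] yaw -9.42
predicted cover origin [0.4859 0.2219 0.0854] hole [0.5618 0.2763 0.0949]
[0.5624863  0.27469317 0.082     ]
```

View pics/w14.png

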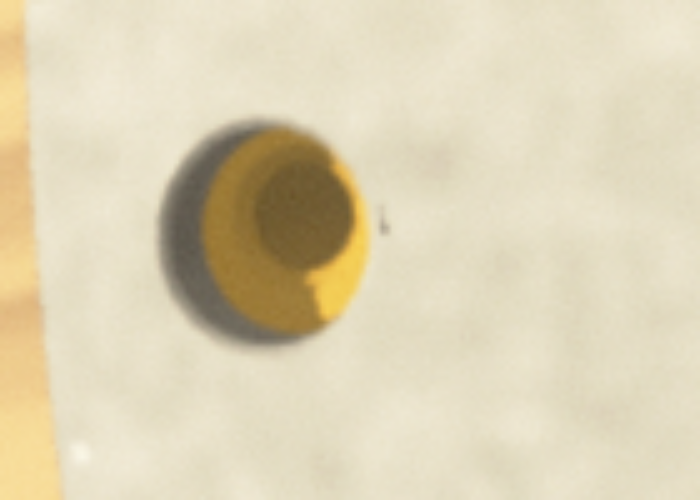

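The force went from −3 to +1 N, so the cover rests on the rim. Release gently.

```bash
python3 - <<'E'
from h import *
w=manip.read_camera("wrist")
print(at(w,(133,127),.095,True),at(w,(141,122.6),.082,True))
E
python3 -m creep '[{"linear":[0,0,0],"yaw":0,"hand":0.45},{"linear":[0,0,0],"yaw":0,"hand":0.45},{"linear":[0,0,0],"yaw":0,"hand":0.45}]' >/dev/null;python3 hold.py 4; python3 st.py; python3 -m creep '[{"linear":[-2.5,0,0],"yaw":0,"hand":0.6}]' >/dev/null;python3 hold.py 5;python3 -m creep '[{"linear":[-4,0,0],"yaw":0,"hand":0.6}]' >/dev/null;python3 hold.py 5;python3 -m creep '[{"linear":[-4,0,0],"yaw":0,"hand":0.6}]' >/dev/null;python3 hold.py 5;python3 st.py
python3 - <<'E'
from h import *
w=manip.read_camera("wrist"); cv2.imwrite("pics/w15.png",w["pixels"])
cv2.imwrite("pics/w15c.png",cv2.resize(w["pixels"][90:160,100:200],None,fx=7,fy=7,interpolation=cv2.INTER_CUBIC))
E
```

```text
[0.56033374 0.27552598 0.095     ] [0.56171605 0.27548447 0.082     ]
t 33.28 p [0.4864 0.2206 0.1026] toolx [-0.036  -0.0135 -0.9993] jaw -99.11 F [ 0.1  0.6 -0.3] gap 0.0396 q6 2.11
t 34.28 p [0.4894 0.2217 0.2051] toolx [-0.0374 -0.014  -0.9992] jaw -99.11 F [ 0.2 -0.  -1. ] gap 0.053 q6 2.11
```

View pics/w15.png

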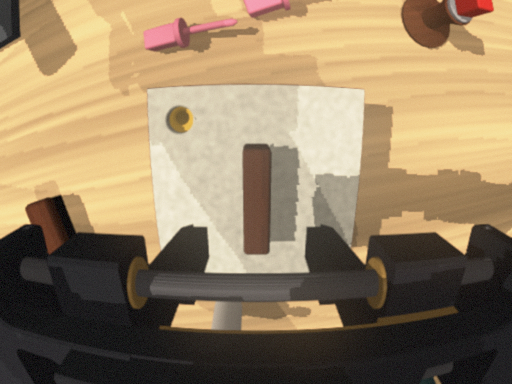

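View pics/w15c.png

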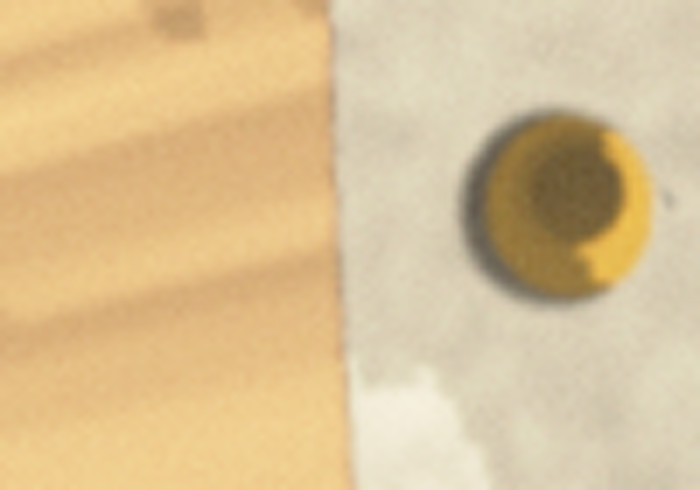

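```bash
python3 - <<'E'
from h import *
w=manip.read_camera("wrist")
print("coverhole",at(w,(179.7,119.3),.095,True),"post",at(w,(182.4,117.1),.082,True))
E
python3 st.py .63 -.03 .25
```

```text
coverhole [0.56000035 0.27509297 0.095     ] post [0.56129278 0.27541753 0.082     ]
t 34.38 p [0.4888 0.2215 0.2044] toolx [-0.0391 -0.0147 -0.9991] jaw -99.1 F [-0.2 -0.3 -0.1] gap 0.053 q6 2.11
to target (tool cm): [-4.74 17.76 22.69]
```

```bash
python3 -m creep '[{"linear":[-0.6,1.2,1.5],"yaw":0,"hand":0.7},{"linear":[-0.6,2.2,2.8],"yaw":0,"hand":0.7},{"linear":[-0.6,2.2,2.8],"yaw":0,"hand":0.7},{"linear":[-0.6,2.2,2.8],"yaw":0,"hand":0.7},{"linear":[-0.6,2.2,2.8],"yaw":0,"hand":0.7},{"linear":[-0.6,2.2,2.8],"yaw":0,"hand":0.7},{"linear":[-0.6,2.2,2.8],"yaw":0,"hand":0.7},{"linear":[-0.6,1.2,1.5],"yaw":0,"hand":0.7}]' >/dev/null;python3 hold.py 7;python3 st.py .645 -.03 .25
python3 - <<'E'
from h import *
w=manip.read_camera("wrist"); cv2.imwrite("pics/w16.png",w["pixels"])
E
```

```text
t 35.4 p [0.6068 0.0012 0.2354] toolx [-0.0645 -0.0157 -0.9978] jaw -98.3 F [-0.3  0.1  0.7] gap 0.0615 q6 1.69
to target (tool cm): [-1.65  4.13  2.57]
```

View pics/w16.png

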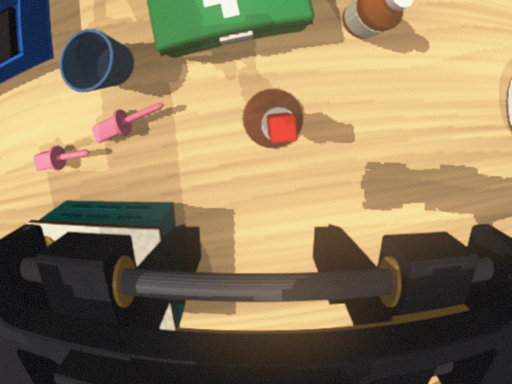

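The red grip is at (283,128) in the candlestick. The two pink look-alikes lie at (115,124) and (50,158). Here is one enlarged crop for confirmation and to get the yaw.

```bash
python3 - <<'E'
from h import *
w=manip.read_camera("wrist"); crop(w["pixels"],235,80,335,155,8,"w16c.png")
E
```

```text
(no output)
```

View pics/w16c.png

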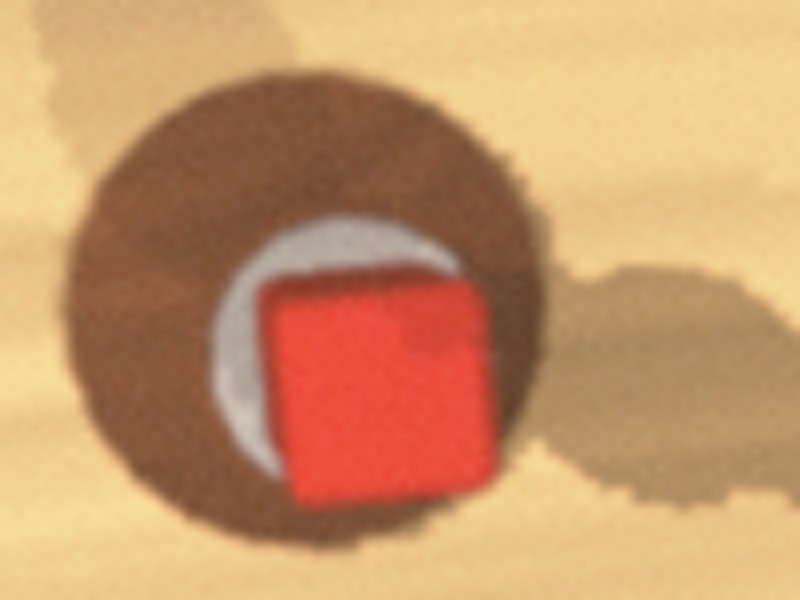

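This is the red grip with the steel collar in the brown candlestick, which matches the description.

```bash
python3 - <<'E'
from h import *
w=manip.read_camera("wrist")
c=np.array([at(w,(235+u/8,80+v/8),.121,True)[:2] for u,v in [(265,292),(478,280),(495,480),(295,507)]])
ang=lambda v:round(float(np.degrees(np.arctan2(v[1],v[0]))),1)
print(c.round(4).tolist(),c.mean(0).round(4),[ang(c[0]-c[1]),ang(c[3]-c[2]),ang(c[0]-c[3]),ang(c[1]-c[2])],np.linalg.norm(c[0]-c[1]),np.linalg.norm(c[0]-c[3]))
fc=at(w,(235+305/8,80+310/8),0.0,True); print("foot centre approx",fc)
E
for i in 1 2; do python3 -m creep '[{"linear":[-4,1.9,1.3],"yaw":0,"hand":0.7}]' >/dev/null;python3 hold.py 5;done; python3 -m creep '[{"linear":[-4,0,0],"yaw":0,"hand":0.7}]' >/dev/null;python3 hold.py 5;python3 st.py; python3 -m creep '[{"linear":[3.5,0,0],"yaw":0,"hand":0.7},{"linear":[3.5,0,0],"yaw":0,"hand":0.7},{"linear":[3.5,0,0],"yaw":0,"hand":0.7},{"linear":[0,0,0],"yaw":0,"hand":0.7}]' >/dev/null;python3 hold.py 7; python3 st.py
```

```text
[[0.6644, -0.0196], [0.6627, -0.0426], [0.6405, -0.0418], [0.6406, -0.0196]] [ 0.6521 -0.0309] [85.7, 89.9, 0.1, -2.0] 0.023087871275094117 0.023817524033753052
foot centre approx [ 0.65084977 -0.03187573  0.        ]
t 36.55 p [ 0.6455 -0.0242  0.3476] toolx [-0.0592 -0.0156 -0.9981] jaw -98.24 F [-0.4  0.  -0.3] gap 0.0614 q6 1.65
t 37.23 p [ 0.6463 -0.0254  0.2513] toolx [-0.0361 -0.0169 -0.9992] jaw -98.23 F [-0.5  0.3  0.6] gap 0.0617 q6 1.65
```

```bash
python3 -m creep '[{"linear":[-4,0,0],"yaw":-3.3,"hand":0.7}]' >/dev/null;python3 hold.py 5;python3 -m creep '[{"linear":[-3,0,0],"yaw":-3.3,"hand":0.7}]' >/dev/null;python3 hold.py 6; python3 -m creep '[{"linear":[3.5,0,0],"yaw":0,"hand":0.7},{"linear":[3.5,0,0],"yaw":0,"hand":0.7},{"linear":[3.5,0,0],"yaw":0,"hand":0.7},{"linear":[0,0,0],"yaw":0,"hand":0.7}]' >/dev/null;python3 hold.py 7; python3 st.py .651 -.0308 .2
python3 - <<'E'
from h import *
w=manip.read_camera("wrist"); cv2.imwrite("pics/w17.png",w["pixels"])
E
```

```text
t 38.63 p [ 0.6524 -0.0265  0.2237] toolx [-0.013  -0.0185 -0.9997] jaw -91.83 F [0.6 0.6 0.1] gap 0.0616 q6 1.54
to target (tool cm): [ 2.38 -0.1   0.39]
```

View pics/w17.png

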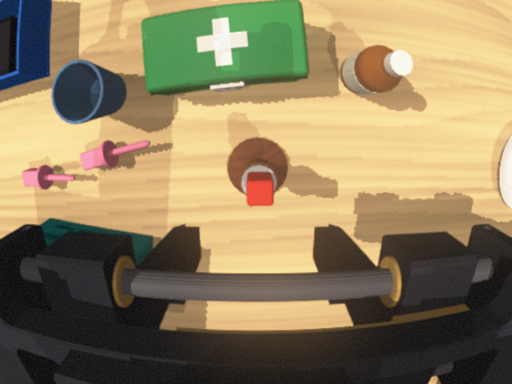

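```bash
python3 - <<'E'
from h import *
w=manip.read_camera("wrist"); crop(w["pixels"],220,130,300,210,8,"w17c.png")
E
```

```text
(no output)
```

View pics/w17c.png

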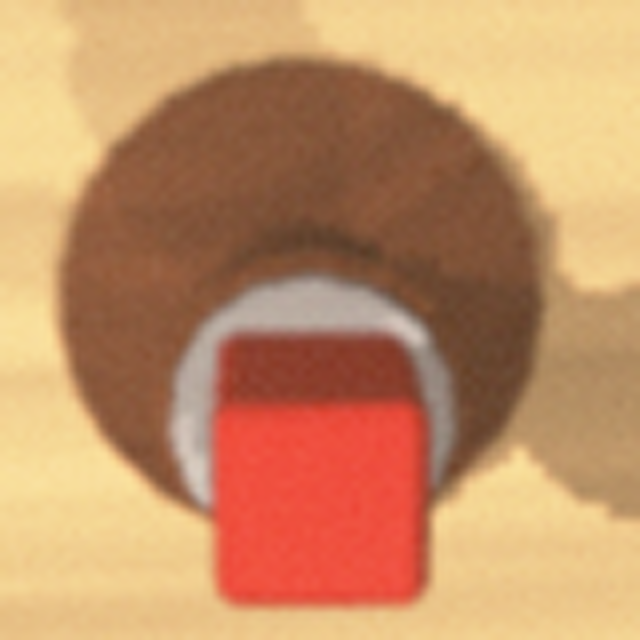

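```bash
python3 - <<'E'
from h import *
w=manip.read_camera("wrist")
c=at(w,(260.1,192.9),.121,True); b=at(w,(260,180.5),.121,True); print(c, at(w,(260.3,205.3),.121,True)-b)
print("collar left/right at z .081",at(w,(220+172/8,130+415/8),.081,True),at(w,(220+455/8,130+415/8),.081,True))
o,p,Rm=state()
print(p,(Rm.T@(np.array([c[0],c[1],.11-.0187])-p)*100).round(2),Rm[:,0])
E
```

```text
[ 0.65165045 -0.03125748  0.121     ] [-0.02236604  0.00037101  0.        ]
collar left/right at z .081 [ 0.65209743 -0.01398857  0.081     ] [ 0.65082085 -0.04922718  0.081     ]
[ 0.65165525 -0.02644503  0.22248153] [13.12  0.2   0.23] [-0.01488369 -0.01833921 -0.99972104]
```

```bash
python3 -m creep '[{"linear":[4,0.2,0.2],"yaw":0,"hand":0.7}]' >/dev/null;python3 hold.py 6;python3 -m creep '[{"linear":[4,0,0],"yaw":0,"hand":0.7}]' >/dev/null;python3 hold.py 6;python3 st.py .6515 -.0313 .088
python3 - <<'E'
from h import *
w=manip.read_camera("wrist"); cv2.imwrite("pics/w18.png",w["pixels"])
E
```

```text
t 39.55 p [ 0.654  -0.03    0.1458] toolx [-0.0116 -0.0185 -0.9998] jaw -91.82 F [-0.5 -1.1 -0. ] gap 0.0616 q6 1.54
to target (tool cm): [ 5.78 -0.18  0.03]
```

View pics/w18.png

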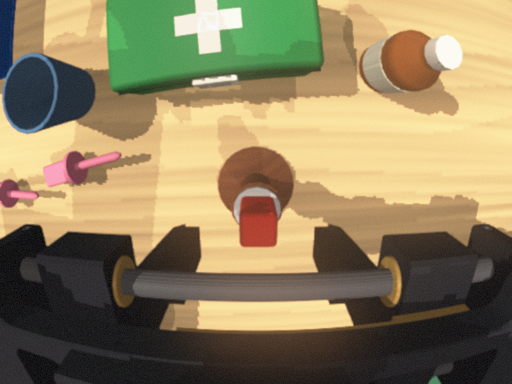

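```bash
python3 -m creep '[{"linear":[3.2,-0.2,0],"yaw":0,"hand":0.7}]' >/dev/null;python3 hold.py 6;python3 -m creep '[{"linear":[1.8,0,0],"yaw":0,"hand":0.7}]' >/dev/null;python3 hold.py 6;python3 st.py .6515 -.0313 .088;python3 -m creep '[{"linear":[0.8,-0.1,0],"yaw":0,"hand":0.7}]' >/dev/null;python3 hold.py 5;python3 st.py .6515 -.0313 .088
python3 - <<'E'
from h import *
w=manip.read_camera("wrist"); cv2.imwrite("pics/w19.png",w["pixels"])
E
```

```text
t 40.37 p [ 0.6532 -0.0309  0.0988] toolx [-0.0077 -0.0188 -0.9998] jaw -91.83 F [ 0.2  0.6 -0.5] gap 0.0618 q6 1.54
to target (tool cm): [ 1.08 -0.16  0.02]
t 40.7 p [ 0.652  -0.0311  0.0907] toolx [-0.0081 -0.0188 -0.9998] jaw -91.83 F [ 0.2  0.3 -0.1] gap 0.0616 q6 1.54
to target (tool cm): [ 0.27 -0.05  0.02]
```

View pics/w19.png

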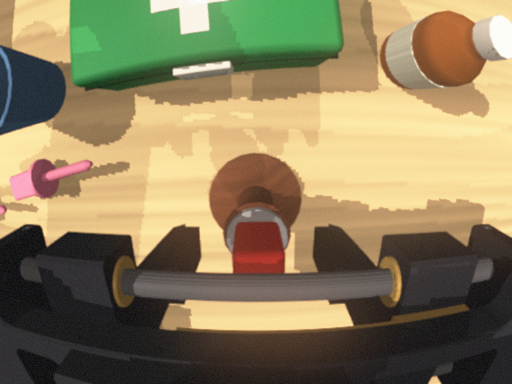

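```bash
python3 -m creep '[{"linear":[0.1,0,0],"yaw":0,"hand":0.05},{"linear":[0,0,0],"yaw":0,"hand":0.05},{"linear":[0,0,0],"yaw":0,"hand":0.05},{"linear":[0,0,0],"yaw":0,"hand":0.05},{"linear":[0,0,0],"yaw":0,"hand":0.05}]' 35;python3 hold.py 4; python3 st.py; for i in 1 2 3; do python3 -m creep '[{"linear":[-3.5,0,0],"yaw":0,"hand":0.05}]' >/dev/null;python3 hold.py 5;python3 st.py;done
```

```text
time_s: 41.17
tool_pos: [0.6525, -0.0311, 0.0902]
eef_rot: [1.215, 1.185, -1.247]
contact_force: [-0.7, -0.4, -0.5]
finger_gap: 0.0305
t 41.37 p [ 0.6525 -0.0311  0.0902] toolx [-0.0071 -0.0188 -0.9998] jaw -91.83 F [ 0.5 -1.1  0.8] gap 0.0236 q6 1.54
t 41.7 p [ 0.6527 -0.0304  0.1251] toolx [-0.0069 -0.0189 -0.9998] jaw -91.83 F [-0.8 -0.2 -1.4] gap 0.0236 q6 1.54
t 42.03 p [ 0.6523 -0.0297  0.1589] toolx [-0.0083 -0.0188 -0.9998] jaw -91.83 F [-0.5  0.2 -1.5] gap 0.0237 q6 1.54
t 42.37 p [ 0.6519 -0.0291  0.1923] toolx [-0.0099 -0.0187 -0.9998] jaw -91.83 F [-0.2  0.2 -0.3] gap 0.0236 q6 1.54
```

```bash
python3 -m creep '[{"linear":[-4,0,0],"yaw":0,"hand":0.05}]' >/dev/null;python3 hold.py 5;python3 st.py .5625 .2757 .24
```

```text
t 42.7 p [ 0.6518 -0.0283  0.2309] toolx [-0.0114 -0.0186 -0.9998] jaw -91.82 F [-0.4 -0.3 -0.4] gap 0.0235 q6 1.54
to target (tool cm): [ -1.38  -9.91 -30.08]
```

```bash
python3 -m creep '[{"linear":[-0.3,-0.5,-1.6],"yaw":0,"hand":0.05},{"linear":[-0.3,-1.1,-3.3],"yaw":0,"hand":0.05},{"linear":[-0.3,-1.1,-3.3],"yaw":0,"hand":0.05},{"linear":[-0.3,-1.1,-3.3],"yaw":0,"hand":0.05},{"linear":[-0.3,-1.1,-3.3],"yaw":0,"hand":0.05},{"linear":[-0.3,-1.1,-3.3],"yaw":0,"hand":0.05},{"linear":[-0.3,-1.1,-3.3],"yaw":0,"hand":0.05},{"linear":[-0.3,-1.1,-3.3],"yaw":0,"hand":0.05},{"linear":[-0.3,-0.6,-1.7],"yaw":0,"hand":0.05}]' >/dev/null;python3 hold.py 7;python3 st.py .5625 .2757 .24
```

```text
t 43.8 p [0.5612 0.2447 0.2366] toolx [-0.0389 -0.0227 -0.999 ] jaw -92.58 F [-0.2  0.4 -0. ] gap 0.0234 q6 1.99
to target (tool cm): [-0.41 -0.02 -3.1 ]
```

```bash
python3 -m creep '[{"linear":[-3,0,-2.8],"yaw":0,"hand":0.05}]' >/dev/null;python3 hold.py 5;python3 -m creep '[{"linear":[-4,0,0],"yaw":0,"hand":0.05}]' >/dev/null;python3 hold.py 5;python3 -m creep '[{"linear":[-2,0,0],"yaw":0,"hand":0.05}]' >/dev/null;python3 hold.py 6;python3 -m creep '[{"linear":[3.5,0,0],"yaw":0,"hand":0.05},{"linear":[3.5,0,0],"yaw":0,"hand":0.05},{"linear":[3.5,0,0],"yaw":0,"hand":0.05},{"linear":[0,0,0],"yaw":0,"hand":0.05},{"linear":[0,0,0],"yaw":0,"hand":0.05}]' >/dev/null;python3 hold.py 7;python3 st.py .5625 .2757 .22
python3 - <<'E'
from h import *
w=manip.read_camera("wrist"); cv2.imwrite("pics/w20.png",w["pixels"])
E
```

```text
t 45.62 p [0.5633 0.2706 0.2174] toolx [-0.034  -0.0213 -0.9992] jaw -92.7 F [-0.3  0.1 -0. ] gap 0.0236 q6 2.03
to target (tool cm): [-0.27 -0.11 -0.5 ]
```

View pics/w20.png

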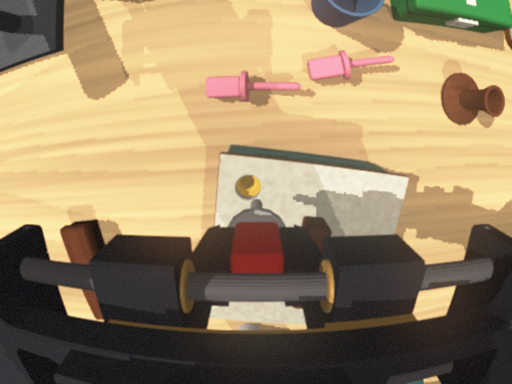

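```bash
python3 -m creep '[{"linear":[-4,0,-0.5],"yaw":0,"hand":0.05}]' >/dev/null;python3 hold.py 5;python3 -m creep '[{"linear":[-4,0,0],"yaw":0,"hand":0.05}]' >/dev/null;python3 hold.py 6;python3 -m creep '[{"linear":[3.5,0,0],"yaw":0,"hand":0.05},{"linear":[3.5,0,0],"yaw":0,"hand":0.05},{"linear":[3.5,0,0],"yaw":0,"hand":0.05},{"linear":[0,0,0],"yaw":0,"hand":0.05}]' >/dev/null;python3 hold.py 8;python3 st.py .5625 .2757 .2
python3 - <<'E'
from h import *
w=manip.read_camera("wrist"); cv2.imwrite("pics/w21.png",w["pixels"]);crop(w["pixels"],200,140,320,230,6,"w21c.png")
E
```

```text
t 47.12 p [0.5689 0.2776 0.1981] toolx [-0.0154 -0.0132 -0.9998] jaw -92.71 F [ 0.2 -0.4  0.1] gap 0.0235 q6 2.04
to target (tool cm): [-0.18 -0.63  0.22]
```

View pics/w21c.png

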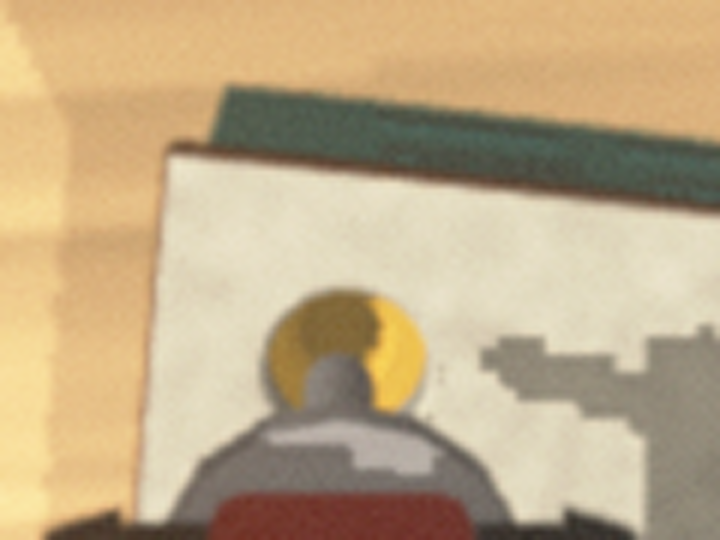

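```bash
cat > tip.py <<'E'
from h import *
Rg=R.from_rotvec([1.215,1.185,-1.247]).as_matrix()
pg=np.array([.6525,-.0311,.0902]); 
def tip():
    o,p,Rm=state()
    ax=Rm@Rg.T@np.array([0,0,1.]); org=p+Rm@Rg.T@(np.array([.6515,-.0311,.075])-pg)
    t=org-.06*ax; tgt=np.array([.5614,.2756,t[2]])
    print("t",round(o["time_s"],2),"axis",ax.round(3),"origin",org.round(4),"tip",t.round(4),"tip->hole tool cm",(Rm.T@(tgt-t)*100).round(2),"F",np.round(o["contact_force"],1))
    return t
if __name__=="__main__": tip()
E
python3 - <<'E'
from tip import *
w=manip.read_camera("wrist"); t=tip()
print("pixel of predicted tip",proj(w,t,True),"seen tip",at(w,(256.3,205),t[2],True),"post hole",at(w,(256.8,193),.082,True),"cover hole",at(w,(257.7,198.5),.095,True))
E
```

```text
t 47.22 axis [ 0.009 -0.005  1.   ] origin [0.5672 0.2775 0.1821] tip [0.5667 0.2778 0.1221] tip->hole tool cm [ 0.01 -0.52  0.24] F [-0.8 -0.5 -1. ]
pixel of predicted tip [255.23705628 204.37013723] seen tip [0.56614633 0.276964   0.12213413] post hole [0.56413201 0.27604569 0.082     ] cover hole [0.5629068  0.27551788 0.095     ]
```

```bash
python3 -m creep '[{"linear":[1.6,-0.45,0.18],"yaw":0,"hand":0.05}]' >/dev/null;python3 hold.py 7
python3 - <<'E'
from tip import *
w=manip.read_camera("wrist"); t=tip(); print(proj(w,t,True))
crop(w["pixels"],200,140,320,230,6,"w22c.png")
s=manip.read_camera("scene"); crop(s["pixels"],290,120,390,200,7,"s22.png")
print("scene: tip",proj(s,t),"cover hole",proj(s,[.5605,.2755,.095]))
E
```

```text
t 47.7 axis [ 0.008 -0.006  1.   ] origin [0.5629 0.2759 0.167 ] tip [0.5625 0.2762 0.107 ] tip->hole tool cm [ 0.   -0.1   0.06] F [ 0.7  0.1 -0.6]
[255.05701126 204.14000235]
scene: tip [343.49759611 188.37105064] cover hole [342.61619227 190.77876594]
```

View pics/w22c.png

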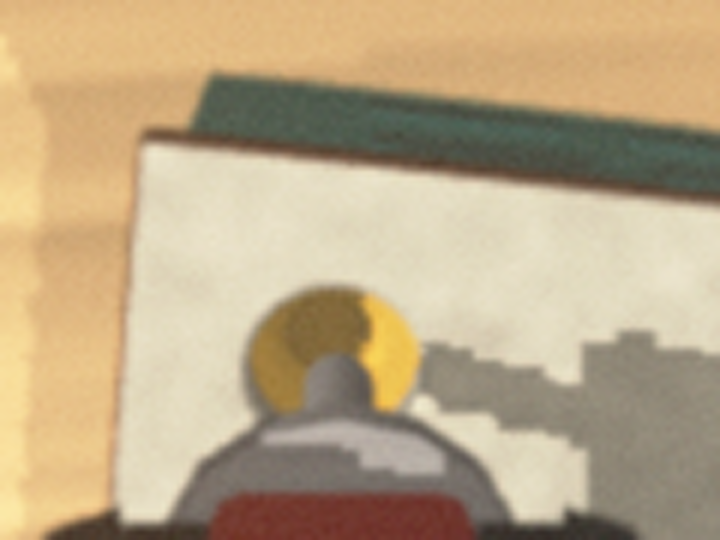

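View pics/s22.png

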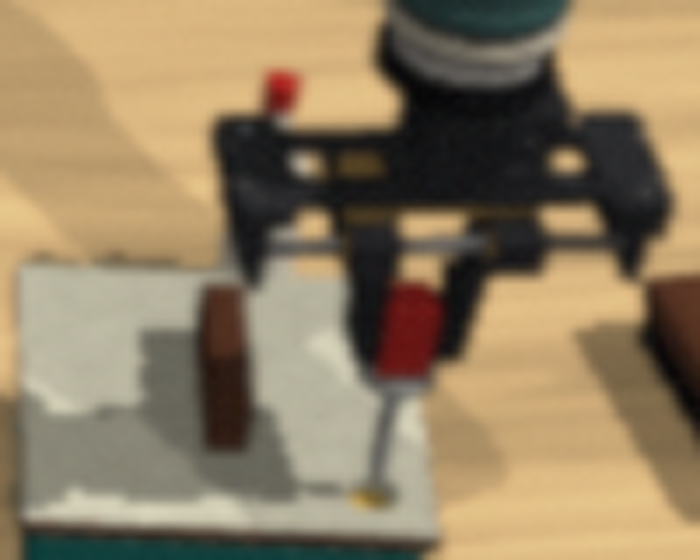

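```bash
python3 - <<'E'
from tip import *
w=manip.read_camera("wrist"); t=tip();o,p,Rm=state()
a=at(w,(256.3,204.8),t[2],True);b=at(w,(254.8,196),.082,True);c=at(w,(200+333/6,140+365/6),.095,True)
print("tip",a,"post",b,"coverhole",c,"shift",(Rm.T@np.r_[(b-a)[:2],0]*100).round(2))
E
```

```text
t 47.8 axis [ 0.008 -0.006  1.   ] origin [0.5628 0.2758 0.1667] tip [0.5623 0.2761 0.1067] tip->hole tool cm [ 0.   -0.09  0.06] F [ 0.3 -0.9  0.6]
tip [0.56176647 0.27523051 0.10673697] post [0.56149561 0.27619655 0.082     ] coverhole [0.56127775 0.27574872 0.095     ] shift [-0.   -0.03 -0.1 ]
```

```bash
python3 -m creep '[{"linear":[2,-0.03,-0.06],"yaw":0,"hand":0.05}]' >/dev/null;python3 hold.py 5;python3 tip.py;python3 -m creep '[{"linear":[1.2,0,0],"yaw":0,"hand":0.05}]' >/dev/null;python3 hold.py 5;python3 tip.py
python3 - <<'E'
from tip import *
w=manip.read_camera("wrist"); crop(w["pixels"],200,140,320,230,6,"w23c.png")
E
```

```text
t 48.13 axis [ 0.008 -0.005  1.   ] origin [0.5621 0.2761 0.1469] tip [0.5616 0.2765 0.0869] tip->hole tool cm [ 0.   -0.02  0.09] F [ 0.7  0.6 -0.8]
t 48.47 axis [ 0.009 -0.005  1.   ] origin [0.5619 0.2759 0.1348] tip [0.5614 0.2762 0.0748] tip->hole tool cm [0.   0.   0.06] F [-0.1  0.1 -0.6]
```

View pics/w23c.png

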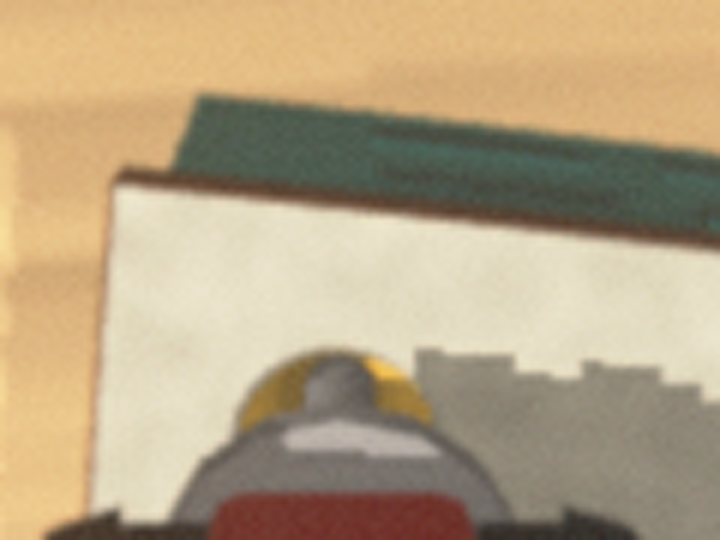

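The tip is inside the cover's hole and 7 mm below the post's mouth without force, so it is in the hole. I'll continue down.

```bash
python3 -m creep '[{"linear":[1.5,0,0],"yaw":0,"hand":0.05}]' >/dev/null;python3 hold.py 5;python3 tip.py;python3 -m creep '[{"linear":[1.3,0.05,0],"yaw":0,"hand":0.05}]' >/dev/null;python3 hold.py 5;python3 tip.py;python3 -m creep '[{"linear":[0.8,0,0],"yaw":0,"hand":0.05}]' >/dev/null;python3 hold.py 5;python3 tip.py
```

```text
t 48.85 axis [ 0.008 -0.006  1.   ] origin [0.5622 0.2758 0.1204] tip [0.5618 0.2761 0.0604] tip->hole tool cm [ 0.   -0.04  0.05] F [-0.2  0.4 -1.5]
t 49.18 axis [ 0.007 -0.005  1.   ] origin [0.5626 0.2756 0.1071] tip [0.5622 0.2759 0.0471] tip->hole tool cm [ 0.   -0.08  0.03] F [-0.6  0.8 -0.9]
t 49.52 axis [ 0.008 -0.005  1.   ] origin [0.5625 0.2754 0.0988] tip [0.5621 0.2758 0.0388] tip->hole tool cm [ 0.   -0.07  0.02] F [-0.3  0.3 -1.5]
```

```bash
python3 -m creep '[{"linear":[0.3,-0.05,0],"yaw":0,"hand":0.05}]' >/dev/null;python3 hold.py 4;python3 tip.py;python3 -m creep '[{"linear":[0.2,0,0],"yaw":0,"hand":0.05}]' >/dev/null;python3 hold.py 4;python3 tip.py
python3 - <<'E'
from tip import *
w=manip.read_camera("wrist"); crop(w["pixels"],180,130,340,250,5,"w24c.png")
E
```

```text
t 49.8 axis [ 0.007 -0.005  1.   ] origin [0.5621 0.2754 0.0958] tip [0.5617 0.2757 0.0358] tip->hole tool cm [ 0.   -0.03  0.01] F [-0.4  0.9 -0.8]
t 50.08 axis [ 0.006 -0.006  1.   ] origin [0.5625 0.2755 0.095 ] tip [0.5622 0.2758 0.035 ] tip->hole tool cm [ 0.   -0.08  0.03] F [-2.2 -0.4  5.4]
```

View pics/w24c.png

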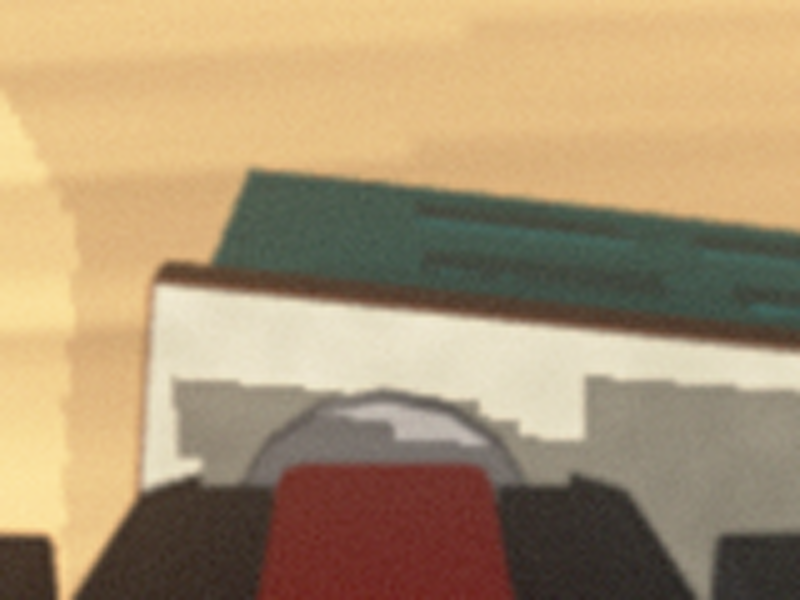

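The collar lies on the cover: 5 N of upward force with the origin at z = 95 mm. Release and retreat upward.

```bash
python3 -m creep '[{"linear":[0,0,0],"yaw":0,"hand":0.6},{"linear":[0,0,0],"yaw":0,"hand":0.6},{"linear":[0,0,0],"yaw":0,"hand":0.6},{"linear":[0,0,0],"yaw":0,"hand":0.6}]' >/dev/null;python3 hold.py 4;python3 st.py
for i in 1 2; do python3 -m creep '[{"linear":[-3,0,0],"yaw":0,"hand":0.6}]' >/dev/null;python3 hold.py 5;done;python3 -m creep '[{"linear":[-4,-1,0],"yaw":0,"hand":0.6},{"linear":[-4,-1,0],"yaw":0,"hand":0.6}]' >/dev/null;python3 hold.py 8; python3 st.py
python3 - <<'E'
from h import *
w=manip.read_camera("wrist"); cv2.imwrite("pics/w25.png",w["pixels"])
s=manip.read_camera("scene"); crop(s["pixels"],280,110,410,220,6,"s25.png"); cv2.imwrite("pics/s25f.png",s["pixels"])
E
```

```text
t 50.67 p [0.5646 0.2753 0.1107] toolx [-0.0116 -0.0132 -0.9998] jaw -92.7 F [-0.9  0.3  0.7] gap 0.053 q6 2.04
t 51.9 p [0.5408 0.2748 0.237 ] toolx [-0.0315 -0.0227 -0.9992] jaw -92.72 F [-0.  -1.2  0.2] gap 0.0528 q6 2.05
```

View pics/w25.png

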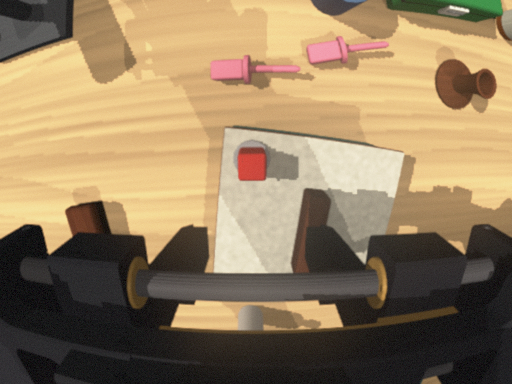

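View pics/s25.png

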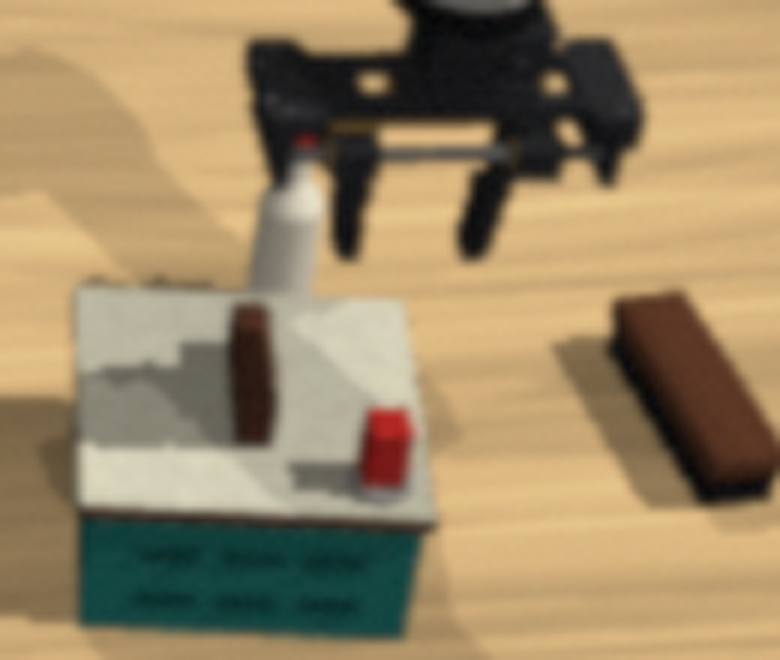

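View pics/s25f.png

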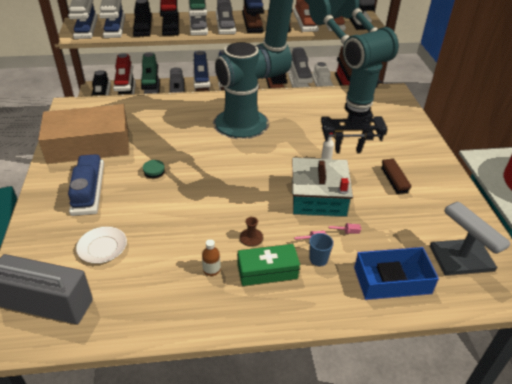

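The pin stands upright in the cover with its collar down (red grip at wrist (252,163)). The cover is level, and the bystanders stand where they were. Handing in.

```bash
python3 - <<'E'
from h import *
w=manip.read_camera("wrist")
print("grip top",at(w,(253,165),.141,True), "expected ~(.5615,.2757)")
print(manip.sign_off())
E
```

```text
grip top [0.56509603 0.27463002 0.141     ] expected ~(.5615,.2757)
the job is handed in; nothing more can be done
None
```

The crate is packed as asked, and I handed the job in at about 52 s. No verdict came back.

**What I did**
- **Tweezer case:** I released it about 16 mm above the crate's floor, because the gripper body would have hit the rim any lower. A picture taken afterwards showed it lying flat inside.
- **Cover:** I lowered it in small steps until the wrist force showed contact with the rim, then let go. The cover's hole was within about 2 mm of the post's hole.
- **Pin:** I took the red-handled pin from the candlestick; the two pink look-alikes were left alone. I pushed it down until the force rose to about 5 N with the collar at z = 95 mm, then let go.

**Last checks**
- The pin was upright, the cover looked level and nothing was touching the robot. The bystanders looked unmoved in the scene picture, though I did not measure them.
- The last wrist-camera reading put the top of the pin's grip at (0.565, 0.275) m. That is about 3.8 mm from the post's hole and disagrees with the arm's reading of about 1 mm at release. I picked that pixel by eye, and the reading is still inside the 6 mm limit.
- The arm picked up a tilt of up to 0.08 rad during fast moves. I worked most of it out before the cover and pin went in.

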